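# Clip returned snap hooks onto the inspection turntable

### The arm

A 6-joint arm with a two-finger parallel gripper is mounted at the origin on the work surface. World frame = base frame: x ahead of the robot, y to its left, z up, the work surface at z = 0. Lengths are in mm, angles in rad, forces in N, time in s.
With the tool pointing down it reaches from about 275 to 750 mm from the base axis. Payload 10.2 kg.
Tool frame: the origin (TCP) lies on the front face of the gripper's body, between the roots of the fingers; the fingertips stand 73 mm ahead of it and the grasp point (between the pads) lies 54 mm ahead of it; z points along the fingers, y is the line along which they close (so a half turn about z gives the same grasp; the last joint's range is limited). The gripper opens to 85 mm and grips with 20 to 120 N. Pads are 22 mm wide; open, the fingers measure 114 mm over their backs; the gripper's body (76 mm by 85 mm) begins 54 mm behind the grasp point. The pads swing forward as they close: fully open they stand 13 mm farther back than shut.
Start: joints at [-1.414, 0.313, 1.498, -0, 1.331, -0.223], TCP at [194.624, -487.6, 303.894] pointing down, gripper open.
Joint ranges: [-2.94, 2.94], [-0.97, 2.17], [0.19, 2.56], [-1.23, 4.37], [0.02, 3.11], [-2.88, 2.88]. Speed limits (rad/s): [2.39, 2.39, 3.01, 3.14, 3.14, 3.14].

### API

Orientations are given as a unit quaternion [w, x, y, z].
In Python, from rig import * gives the robot as it stands.
- The arm moves only by the tool step_arm, never from a script. Its argument "plan" is a list of rows, each an object with "offset": the shift along the tool's x, y, z in cm, a list of three; "rot": the turn, a rotation vector about the tool's x, y, z in degrees, a list of three; "gripper": the finger opening in cm, from 0 to 8.54. In form: [{"offset": [x, y, z], "rot": [wx, wy, wz], "gripper": gripper}, ...]. A call has 1 to 12 rows; each row is the pose to reach, as a shift and turn from the pose commanded when the call began, along the tool's axes at that moment; what a row does not reach only later rows make up. A row lasts 1/10 s, in which the tool goes at most 50 mm and 8.59 degrees, less where a joint would pass 70% of its speed; a pose out of reach is approached as far as the arm can. A call with a gripper value outside its range is refused whole. The fingers move at their own pace and stop on an object; "squeeze" is the grip in N (left out, the last holds). Time passes only in rows, so rows that repeat a pose let the fingers close. It gives the time, the measured TCP pose, the force, the opening and the grip force at its end, in the units of the state.
- sense(): the state, without advancing time (a new reading comes with each control period).
- capture(name): name is "scene" or "top"; returns a dict with "color" (480x640x3 uint8, red, green, blue), "depth" (480x640 float32, mm along the optical axis (not along the pixel's ray), 0 where there is no reading), "vertical_fov" (degrees; the focal length in pixels is half the picture's height over the tangent of half this angle, whatever the lens; pixels are square), "cx", "cy" (the principal point, pixels), "k1" (the pictures are not rectified: a ray, as slopes to the right and down, at radius r is drawn at 1 + k1 r^2 times it, then the intrinsics apply), "rvec" (rotation vector, rad) and "tvec" (3), from world to camera coordinates, as OpenCV has them. Camera axes: x right, y down, z forward; pixel columns grow to the right and rows downward; lengths in mm; the calibration is good to about 2 mm. A picture is of the moment at which its call begins.
- finish_job(): hands the job in; it is judged then, once.
The state is a dict: "time_s": time; "joints": joint angles; "dq": joint speeds; "tau": joint torques, N m; "eef_pos": TCP position; "ee_rot": TCP orientation; "force": force on the tool from outside, world axes, zero at the start; "wrist_torque": the same for the moment, N m; "grip_width": opening from 0.0 (shut) to 1.0 (fully open); "grip_force": force on a finger pad.
Only numpy, scipy, OpenCV 4.12 (cv2) and the standard library are available. Lean on these libraries where they do the work, as an engineer would, in place of code of your own. Each camera call takes 0.05 s, during which the arm holds its last target. There are 200 camera calls.

### The job

Turn the bench turntable by its handle pin to the loading notch (handle pin at the spring plunger). With it there, clip every snap hook that lies on the bench onto an anchor ring of the turntable, one hook to a ring: push the sprung gate open against the upright bar of the ring until the bar is inside and the gate has snapped shut, and leave the hook lying flat on the deck. Then turn the loaded table a quarter turn counterclockwise (seen from above) into the inspection notch, with the hooks still clipped, and leave the other things on the bench where they are.

Things in the scene. Friction and masses are not known exactly. Their poses are not given: they have to be found in the camera images.
- base: blue base of a bench turntable, fixed; origin on the bench top under the turntable's axis, z up. +x points from the axis to the small blue spring-plunger block (44 mm wide, 29 mm high, 200 mm out) whose sprung brass ball bears on the rim. On the base turns a round aluminium deck, 320 mm across, 12 mm thick, its top 30 mm above the bench.
- turntable (a joint): deck angle on its base, rad, counterclockwise positive from above, -1.15 to 1.95; starts at -0.95 to -0.4. Notches: 0 = loading (handle pin and single black line at the plunger), 1.571 = inspection (double line at the plunger). A notch draws the deck in over the last 2 degrees and holds about 10 N at the handle; elsewhere 1 N of friction holds it.
- table_center (a point): centre of the deck's top face, 30 mm above the bench; turns with the deck, its +x axis points to the handle pin.
- handle (a point): on the deck's upright steel handle pin (16 mm diameter, rising 45 mm above the deck, 115 mm from the axis, fixed to the deck); this point is on the pin's axis, 30 mm above the deck.
- ring0 (a point): anchor ring, a D of 7 mm bar: upright bar 42 mm high, 68 mm from the turntable's axis, at 45 degrees counterclockwise from the handle; a level bar joins its top to a grey block (20 x 18, 46 mm high) on its counterclockwise side, face 34 mm from the bar. This point: bar axis, 6 mm over the deck. A hook goes round the upright bar from the clockwise side, nose to the turntable's axis, tail outward.
- ring1 (a point): second anchor ring, just like ring0 but at 135 degrees counterclockwise from the handle pin; same point on its upright bar.
- ring2 (a point): third anchor ring, just like ring0 but at 225 degrees counterclockwise from the handle pin; same point on its upright bar.
- ring3 (a point): fourth anchor ring, just like ring0 but at 315 degrees counterclockwise from the handle pin; same point on its upright bar.
- hook0: steel snap hook lying flat, z up, 12 mm thick, 106 x 44 mm, 0.25 kg; 3 or 4 are there, alike. Origin: underside, mid tail. Tail: block x -19 to 19, y -11 to 11 mm: grip it across y. +x to the nose end (x = 87). 10 mm round bar runs up the +y side (inner face y = 12), round the nose (inner face x = 77) to the nose tip on the -y side (end x = 61, y = -17). The gate spans the -y side, x 28 to 61.
- gate0 (a joint): brass gate of hook0: 7 mm bar hinged at x = 24, y = -16 mm of the hook, free end x = 60; rad, 0 = shut, up to 1.15 pushed in (+y); a spring shuts it (1 N to 4 N at its end). To clip: hook flat 4 mm over the deck, gate against the ring's bar at x = 49, push till the bar is at y = 3 mm, then draw the hook tailward till the bar is at x = 71, y = 0: the gate snaps shut.
- hook1: steel snap hook lying flat, z up, 12 mm thick, 106 x 44 mm, 0.25 kg; 3 or 4 are there, alike. Origin: underside, mid tail. Tail: block x -19 to 19, y -11 to 11 mm: grip it across y. +x to the nose end (x = 87). 10 mm round bar runs up the +y side (inner face y = 12), round the nose (inner face x = 77) to the nose tip on the -y side (end x = 61, y = -17). The gate spans the -y side, x 28 to 61.
- gate1 (a joint): brass gate of hook1: 7 mm bar hinged at x = 24, y = -16 mm of the hook, free end x = 60; rad, 0 = shut, up to 1.15 pushed in (+y); a spring shuts it (1 N to 4 N at its end). To clip: hook flat 4 mm over the deck, gate against the ring's bar at x = 49, push till the bar is at y = 3 mm, then draw the hook tailward till the bar is at x = 71, y = 0: the gate snaps shut.
- hook2: steel snap hook lying flat, z up, 12 mm thick, 106 x 44 mm, 0.25 kg; 3 or 4 are there, alike. Origin: underside, mid tail. Tail: block x -19 to 19, y -11 to 11 mm: grip it across y. +x to the nose end (x = 87). 10 mm round bar runs up the +y side (inner face y = 12), round the nose (inner face x = 77) to the nose tip on the -y side (end x = 61, y = -17). The gate spans the -y side, x 28 to 61.
- gate2 (a joint): brass gate of hook2: 7 mm bar hinged at x = 24, y = -16 mm of the hook, free end x = 60; rad, 0 = shut, up to 1.15 pushed in (+y); a spring shuts it (1 N to 4 N at its end). To clip: hook flat 4 mm over the deck, gate against the ring's bar at x = 49, push till the bar is at y = 3 mm, then draw the hook tailward till the bar is at x = 71, y = 0: the gate snaps shut.
- hook3: steel snap hook lying flat, z up, 12 mm thick, 106 x 44 mm, 0.25 kg; 3 or 4 are there, alike. Origin: underside, mid tail. Tail: block x -19 to 19, y -11 to 11 mm: grip it across y. +x to the nose end (x = 87). 10 mm round bar runs up the +y side (inner face y = 12), round the nose (inner face x = 77) to the nose tip on the -y side (end x = 61, y = -17). The gate spans the -y side, x 28 to 61.
- gate3 (a joint): brass gate of hook3: 7 mm bar hinged at x = 24, y = -16 mm of the hook, free end x = 60; rad, 0 = shut, up to 1.15 pushed in (+y); a spring shuts it (1 N to 4 N at its end). To clip: hook flat 4 mm over the deck, gate against the ring's bar at x = 49, push till the bar is at y = 3 mm, then draw the hook tailward till the bar is at x = 71, y = 0: the gate snaps shut.
- tape: bystander, to be left where it is: roll of black tape, 90 mm across, 40 mm high; origin at its underside or middle of the handle line.
- wrench: bystander, to be left where it is: spanner lying on the bench; origin at its underside or middle of the handle line.
- spray: bystander, to be left where it is: spray can, 60 mm across, 190 mm high; origin at its underside or middle of the handle line.
- bearing: bystander, to be left where it is: dark steel bearing ring, 52 mm across, 14 mm high; origin at its underside or middle of the handle line.
- jar: bystander, to be left where it is: screw-top jar, 70 mm across, 90 mm high; origin at its underside or middle of the handle line.
- cup: bystander, to be left where it is: white mug, 76 mm across, 90 mm high; origin at its underside or middle of the handle line.
Mind the look-alikes: they are no part of the job. Leave any green or purple look-alike of the hook1 alone.

How it is judged (in metres and radians):
On the way, in this order (a step that is already met when the one before it is completed fails the run):
1. the empty turntable is in the loading notch (value of joint turntable between -0.04 and 0.04 rad), for 0.2 s.
2. with the table in the loading notch, every hook is clipped to its own ring, gate shut, flat on the deck (all of step 1 and ((x of ring0 in the frame of hook0 between 0.028 and 0.08 m and y of ring0 in the frame of hook0 between -0.016 and 0.014 m) or (x of ring1 in the frame of hook0 between 0.028 and 0.08 m and y of ring1 in the frame of hook0 between -0.016 and 0.014 m) or (x of ring2 in the frame of hook0 between 0.028 and 0.08 m and y of ring2 in the frame of hook0 between -0.016 and 0.014 m) or (x of ring3 in the frame of hook0 between 0.028 and 0.08 m and y of ring3 in the frame of hook0 between -0.016 and 0.014 m)) and value of joint each of gate0, gate1, gate2, gate3 below 0.15 rad and angle between each of hook0, hook1, hook2, hook3's own z axis and vertical below 0.2 rad and z of hook0 in the frame of table_center between -0.006 and 0.012 m and ((x of ring0 in the frame of hook1 between 0.028 and 0.08 m and y of ring0 in the frame of hook1 between -0.016 and 0.014 m) or (x of ring1 in the frame of hook1 between 0.028 and 0.08 m and y of ring1 in the frame of hook1 between -0.016 and 0.014 m) or (x of ring2 in the frame of hook1 between 0.028 and 0.08 m and y of ring2 in the frame of hook1 between -0.016 and 0.014 m) or (x of ring3 in the frame of hook1 between 0.028 and 0.08 m and y of ring3 in the frame of hook1 between -0.016 and 0.014 m)) and z of hook1 in the frame of table_center between -0.006 and 0.012 m and ((x of ring0 in the frame of hook2 between 0.028 and 0.08 m and y of ring0 in the frame of hook2 between -0.016 and 0.014 m) or (x of ring1 in the frame of hook2 between 0.028 and 0.08 m and y of ring1 in the frame of hook2 between -0.016 and 0.014 m) or (x of ring2 in the frame of hook2 between 0.028 and 0.08 m and y of ring2 in the frame of hook2 between -0.016 and 0.014 m) or (x of ring3 in the frame of hook2 between 0.028 and 0.08 m and y of ring3 in the frame of hook2 between -0.016 and 0.014 m)) and z of hook2 in the frame of table_center between -0.006 and 0.012 m and ((x of ring0 in the frame of hook3 between 0.028 and 0.08 m and y of ring0 in the frame of hook3 between -0.016 and 0.014 m) or (x of ring1 in the frame of hook3 between 0.028 and 0.08 m and y of ring1 in the frame of hook3 between -0.016 and 0.014 m) or (x of ring2 in the frame of hook3 between 0.028 and 0.08 m and y of ring2 in the frame of hook3 between -0.016 and 0.014 m) or (x of ring3 in the frame of hook3 between 0.028 and 0.08 m and y of ring3 in the frame of hook3 between -0.016 and 0.014 m)) and z of hook3 in the frame of table_center between -0.006 and 0.012 m and horizontal distance between hook0 and hook1 above 0.08 m and horizontal distance between each of hook0, hook1 and hook2 above 0.08 m and horizontal distance between each of hook0, hook1, hook2 and hook3 above 0.08 m), for 0.2 s.
3. the loaded table is in the inspection notch (value of joint turntable between 1.531 and 1.611 rad and ((x of ring0 in the frame of hook0 between 0.028 and 0.08 m and y of ring0 in the frame of hook0 between -0.016 and 0.014 m) or (x of ring1 in the frame of hook0 between 0.028 and 0.08 m and y of ring1 in the frame of hook0 between -0.016 and 0.014 m) or (x of ring2 in the frame of hook0 between 0.028 and 0.08 m and y of ring2 in the frame of hook0 between -0.016 and 0.014 m) or (x of ring3 in the frame of hook0 between 0.028 and 0.08 m and y of ring3 in the frame of hook0 between -0.016 and 0.014 m)) and value of joint each of gate0, gate1, gate2, gate3 below 0.15 rad and angle between each of hook0, hook1, hook2, hook3's own z axis and vertical below 0.2 rad and z of hook0 in the frame of table_center between -0.006 and 0.012 m and ((x of ring0 in the frame of hook1 between 0.028 and 0.08 m and y of ring0 in the frame of hook1 between -0.016 and 0.014 m) or (x of ring1 in the frame of hook1 between 0.028 and 0.08 m and y of ring1 in the frame of hook1 between -0.016 and 0.014 m) or (x of ring2 in the frame of hook1 between 0.028 and 0.08 m and y of ring2 in the frame of hook1 between -0.016 and 0.014 m) or (x of ring3 in the frame of hook1 between 0.028 and 0.08 m and y of ring3 in the frame of hook1 between -0.016 and 0.014 m)) and z of hook1 in the frame of table_center between -0.006 and 0.012 m and ((x of ring0 in the frame of hook2 between 0.028 and 0.08 m and y of ring0 in the frame of hook2 between -0.016 and 0.014 m) or (x of ring1 in the frame of hook2 between 0.028 and 0.08 m and y of ring1 in the frame of hook2 between -0.016 and 0.014 m) or (x of ring2 in the frame of hook2 between 0.028 and 0.08 m and y of ring2 in the frame of hook2 between -0.016 and 0.014 m) or (x of ring3 in the frame of hook2 between 0.028 and 0.08 m and y of ring3 in the frame of hook2 between -0.016 and 0.014 m)) and z of hook2 in the frame of table_center between -0.006 and 0.012 m and ((x of ring0 in the frame of hook3 between 0.028 and 0.08 m and y of ring0 in the frame of hook3 between -0.016 and 0.014 m) or (x of ring1 in the frame of hook3 between 0.028 and 0.08 m and y of ring1 in the frame of hook3 between -0.016 and 0.014 m) or (x of ring2 in the frame of hook3 between 0.028 and 0.08 m and y of ring2 in the frame of hook3 between -0.016 and 0.014 m) or (x of ring3 in the frame of hook3 between 0.028 and 0.08 m and y of ring3 in the frame of hook3 between -0.016 and 0.014 m)) and z of hook3 in the frame of table_center between -0.006 and 0.012 m and horizontal distance between hook0 and hook1 above 0.08 m and horizontal distance between each of hook0, hook1 and hook2 above 0.08 m and horizontal distance between each of hook0, hook1, hook2 and hook3 above 0.08 m), for 0.2 s.
At the end, for the whole second after the job is handed in: Table within 0.04 rad of the inspection notch (1.571) and still; each hook holds a ring's upright bar (bar at x 28 to 80, y -16 to 14 mm of the hook), gate below 0.15 rad, flat on the deck (tilt below 0.2, underside -6 to 12 mm from it), at rest, tails over 80 mm apart (all of step 3 and velocity of joint turntable between -0.05 and 0.05 rad/s and linear speed of each of hook0, hook1, hook2, hook3 below 0.03 m/s); the robot touches nothing.
It fails at once if another thing on the bench is shoved more than 8 cm (distance of any of tape, wrench, spray, bearing, jar, cup from where it was at the start of the episode above 0.08 m).
Of hook0, hook1, hook2, hook3 only 3 to 4 are there at a start; the rules pass over those that are not, and their reading is None.
At some moment in a run one of hook0, hook1, hook2, hook3 may be knocked a few centimetres aside while the robot is not near it.
Once in a run the grip may slacken for a moment while it holds something.
It also fails if it takes over 210 s, if anything falls off the work surface, if the arm or the gripper's body presses on something with over 40 N, if the wrist force passes 120 N, or if a joint passes its speed limit or range.

## Working session

There is one attempt and no reset: what is moved stays moved. The work goes in short steps, Python scripts to look and compute and a tool call to move; the robot and the scene stay as the last step left them, time stands still between calls to the robot, and variables do not carry over. Pictures are saved under pics/ and viewed, at most 14 in all, crops included, and the job is handed in when it is done.

Besides the shell and the picture viewer there is one more tool, called after "Call:" as name([rows], argument=value, ...), one row to a line, values as JSON. step_arm: Moves the arm, as the interface text tells. Its arguments: {"type":"object","properties":{"plan":{"type":"array"},"squeeze":{"type":"number"}},"required":["plan"]}

```bash
ls; mkdir -p pics
cat > h.py <<'E'
from rig import *
import numpy as np, cv2
def cap(n,save=None):
    c=capture(n)
    if save: cv2.imwrite('pics/'+save,c['color'][...,::-1])
    return c
def cam(c):
    f=240/np.tan(np.radians(c['vertical_fov'])/2)
    R=cv2.Rodrigues(np.array(c['rvec'],float))[0]; t=np.array(c['tvec'],float).ravel()
    K=np.array([[f,0,c['cx']],[0,f,c['cy']],[0,0,1.]])
    return K,np.array([c['k1'],0,0,0,0.]),R,t
def slopes(c,px):
    K,D,R,t=cam(c)
    return cv2.undistortPoints(np.array(px,float).reshape(-1,1,2),K,D).reshape(-1,2)
def onplane(c,px,z):
    K,D,R,t=cam(c); s=slopes(c,px)
    d=np.c_[s,np.ones(len(s))]@R; o=-R.T@t
    return o+d*((z-o[2])/d[:,2])[:,None]
def project(c,P):
    K,D,R,t=cam(c)
    return cv2.projectPoints(np.array(P,float).reshape(-1,1,3),R,t,K,D)[0].reshape(-1,2)
def cloud(c):
    v,u=np.mgrid[0:480,0:640]; K,D,R,t=cam(c)
    s=slopes(c,np.stack([u,v],-1)); z=c['depth'].ravel()
    P=(np.c_[s,np.ones(len(s))]*z[:,None]-t)@R; P[z==0]=np.nan
    return P.reshape(480,640,3)
E
python3 - <<'E'
from h import *
for n in('scene','top'):
    c=cap(n,n+'0.png'); K,D,R,t=cam(c); print(n,K[0,0],c['k1'],-R.T@t,R[2])
print(sense())
E
```

```text
pics
scene 503.6270503950815 -0.016636194602003503 [ 996.74110775  412.99304317 1086.05521887] [-0.41190261 -0.33587011 -0.84706996]
top 615.5119844834728 -0.19236859045736898 [ 151.00811949    8.59122489 1596.97203545] [ 0.21718548  0.01030062 -0.976076  ]
{'time_s': 0.1, 'joints': array([-1.41439559e+00,  3.13385009e-01,  1.49831836e+00,  3.15110558e-05,
        1.33096692e+00, -2.23391320e-01]), 'dq': array([-0.00026231, -0.00143617, -0.00279682,  0.00151893,  0.00015726,
        0.00086539]), 'tau': array([ 2.44924100e-03, -4.12897682e+01, -2.60142893e+01, -1.78164487e-04,
        3.03756897e-03,  7.04910349e-06]), 'eef_pos': array([ 194.60965113, -487.46029879,  303.41297125]), 'ee_rot': array([-5.38002195e-04,  9.82024431e-01,  1.88753084e-01,  3.33384324e-05]), 'force': array([ 0.05801692, -0.58785111,  0.81137012]), 'wrist_torque': array([ 0.05403797, -0.00997911,  0.03679015]), 'grip_force': 0.0, 'grip_width': 0.9992683822977423}
```

View pics/top0.png

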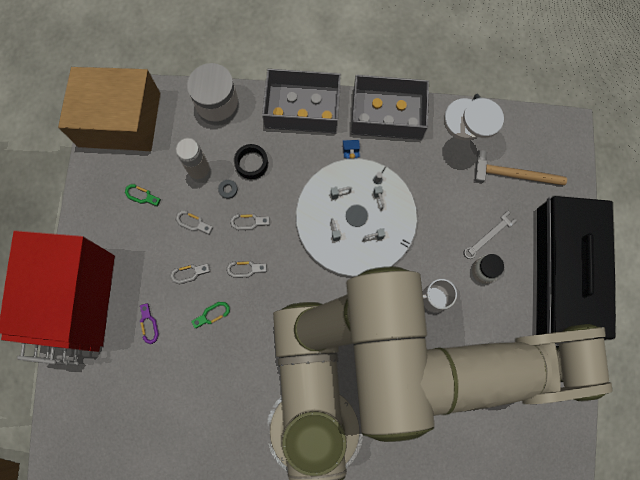

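View pics/scene0.png

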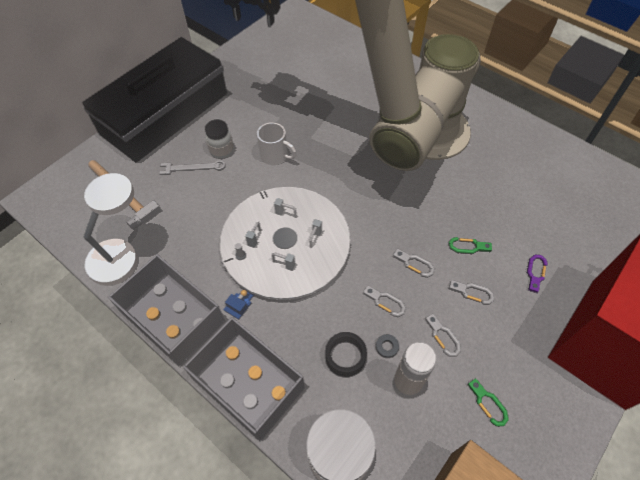

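The top view shows four steel hooks at about (194,221), (250,221), (190,272) and (247,268). The deck is centred near (357,215), with the pin at (380,174) and the plunger at (351,149). The scene view shows the same four hooks at (384,300), (413,263), (471,292) and (443,335), plus green and purple decoys to leave alone.

```bash
cat >> h.py <<'E'
def edges_mask(c,seed_box):
    x0,y0,x1,y1=seed_box
    im=c['color'][y0:y1,x0:x1].astype(int); 
    bg=np.median(im.reshape(-1,3),0); m=(np.abs(im-bg).max(2)>30)
    # keep pixels brighter than background (drops shadows)
    m&=(im.max(2)>bg.max()+25)
    m=cv2.morphologyEx(m.astype(np.uint8),cv2.MORPH_CLOSE,np.ones((2,2)))
    n,l,s,_=cv2.connectedComponentsWithStats(m,connectivity=8)
    k=1+np.argmax(s[1:,4]); return (l==k).astype(np.uint8),x0,y0
def hookpose(c,box,z=6):
    m,x0,y0=edges_mask(c,box)
    big=cv2.resize(m*255,None,fx=4,fy=4,interpolation=cv2.INTER_LINEAR)
    cn=max(cv2.findContours((big>127).astype(np.uint8),cv2.RETR_EXTERNAL,cv2.CHAIN_APPROX_NONE)[0],key=cv2.contourArea)
    px=(cn.reshape(-1,2)+.5)/4-.5+[x0,y0]
    P=onplane(c,px,z)[:,:2].astype(np.float32)
    (cx,cy),(w,h),a=cv2.minAreaRect(P); 
    if w<h: w,h,a=h,w,a+90
    a=np.radians(a); u=np.array([np.cos(a),np.sin(a)]); v=np.array([-u[1],u[0]])
    q=P-[cx,cy]; s=q@u; t=q@v
    we=[np.ptp(t[s>w/2-25]),np.ptp(t[s<-w/2+25])]
    if we[0]<we[1]: u=-u; v=-v; s=-s; t=-t
    tl=t[s<-w/2+30]; off=(tl.max()+tl.min())/2
    o=np.array([cx,cy])-34*u
    # gate side by orange
    im=c['color']; x0_,y0_,x1,y1=box; s_=im[y0_:y1,x0_:x1].astype(int)
    g=np.argwhere((s_[...,0]-s_[...,2]>60)&(s_[...,0]>120))
    gp=onplane(c,g[:,::-1]+[x0_,y0_],z)[:,:2].mean(0)-o if len(g) else [np.nan]*2
    return dict(o=o.round(1),yaw=round(float(np.arctan2(u[1],u[0])),3),size=(round(w,1),round(h,1)),tailoff=round(float(off),1),gate=(round(float(gp@u),1),round(float(gp@v),1)))
E
python3 - <<'E'
from h import *
t=cap('top'); s=cap('scene')
for b in [(170,200,216,242),(226,204,274,238),(164,256,214,288),(222,254,272,284)]: print('top',hookpose(t,b))
for b in [(360,282,410,318),(390,246,438,280),(446,276,498,308),(422,312,464,358)]: print('scn',hookpose(s,b))
P=cloud(t)
for n,c in(('t',t),('s',s)):
    im=c['color'].astype(int); 
    b=(im[...,2]-im[...,0]>60)&(im[...,2]>80)
    b[:, :]&= True
    nn,l,st,ce=cv2.connectedComponentsWithStats(b.astype(np.uint8))
    for k in range(1,nn):
        if st[k,4]>20: print(n,'blue',st[k],ce[k],onplane(c,[ce[k]],25)[0])
    # deck
    m=(im.min(2)>165).astype(np.uint8); cx,cy=((357,215) if n=='t' else (285,240))
    m=cv2.morphologyEx(m,cv2.MORPH_CLOSE,np.ones((9,9)))
    nn,l,st,ce=cv2.connectedComponentsWithStats(m); k=np.bincount(l[cy-40:cy+40,cx-40:cx+40].ravel()).tolist(); k[0]=0; k=int(np.argmax(k))
    cn=max(cv2.findContours((l==k).astype(np.uint8),cv2.RETR_EXTERNAL,cv2.CHAIN_APPROX_NONE)[0],key=cv2.contourArea).reshape(-1,2)
    Q=onplane(c,cv2.convexHull(cn).reshape(-1,2),30)
    A=np.c_[Q[:,:2],np.ones(len(Q))]; r=np.linalg.lstsq(A,(Q[:,:2]**2).sum(1),rcond=None)[0]
    ctr=r[:2]/2; print(n,'deck',ctr,np.sqrt(r[2]+ctr@ctr))
    u=cloud(c); print('depth z deck',np.nanmedian(u[cy-40:cy+40,cx-40:cx+40,2]))
for n,c,(x,y) in(('t',t,(357,200)),('s',s,(285,240))):
    cv2.imwrite(f'pics/{n}1.png',cv2.resize(c['color'][y-75:y+75,x-80:x+80,::-1],None,fx=5,fy=5,interpolation=cv2.INTER_CUBIC)[:600])
E
```

```text
top {'o': array([489.5, 305. ]), 'yaw': 1.186, 'size': (22.2, 17.8), 'tailoff': -0.0, 'gate': (74.2, -15.6)}
top {'o': array([527.9, 211.3]), 'yaw': -1.478, 'size': (34.1, 18.6), 'tailoff': 0.0, 'gate': (-11.6, 16.2)}
top {'o': array([399.6, 293.5]), 'yaw': 1.931, 'size': (35.5, 21.3), 'tailoff': -0.0, 'gate': (77.5, -19.4)}
top {'o': array([397.5, 228.2]), 'yaw': -1.493, 'size': (76.1, 33.9), 'tailoff': 0.3, 'gate': (8.8, 17.3)}
scn {'o': array([546.5, 194.1]), 'yaw': 1.667, 'size': (31.7, 6.7), 'tailoff': 0.0, 'gate': (31.1, 0.5)}
scn {'o': array([420.5, 189.4]), 'yaw': 1.722, 'size': (33.9, 7.1), 'tailoff': 0.0, 'gate': (31.8, 0.6)}
scn {'o': array([380.9, 404.5]), 'yaw': -1.25, 'size': (38.0, 6.3), 'tailoff': 0.0, 'gate': (33.1, -0.9)}
scn {'o': array([586.2, 333.4]), 'yaw': 2.258, 'size': (32.8, 31.3), 'tailoff': -0.0, 'gate': (61.0, 20.7)}
t blue [343 140  16  10 132] [350.9469697  144.18181818] [759.15097527 -42.18715523  25.        ]
t blue [344 152   5   6  24] [346.08333333 154.70833333] [727.73862985 -30.89624436  25.        ]
t deck [558.6634324  -68.34486234] 157.29392819814856
depth z deck 31.25475340518826
s deck [559.61791991 -67.94783334] 158.81731155838028
depth z deck 30.85575138349577
```

```bash
python3 -c "
import cv2,numpy as np
a=cv2.imread('pics/t1.png')[:600];b=cv2.imread('pics/s1.png')[:600]
print(a.shape);cv2.imwrite('pics/ts.png',np.hstack([cv2.resize(a,(400,300)),cv2.resize(b,(400,300))]))"
```

```text
(600, 800, 3)
```

View pics/t1.png

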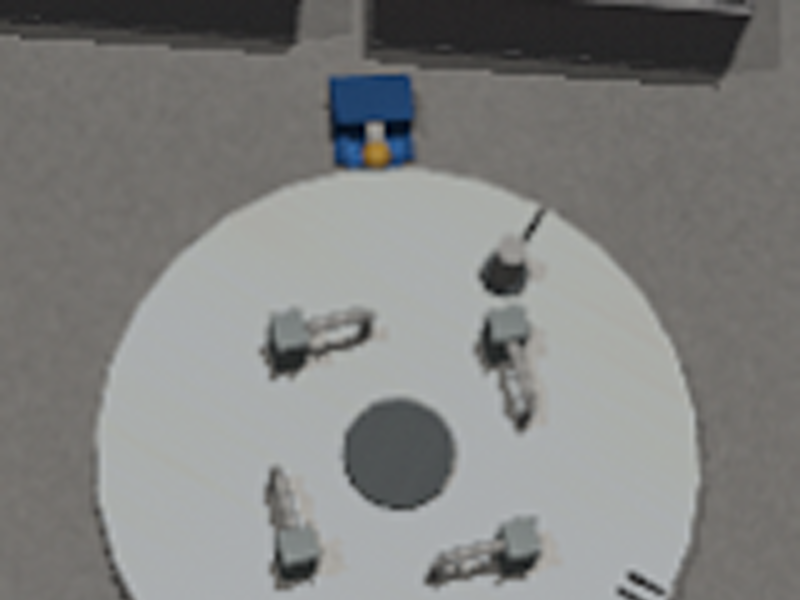

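The crop shows the pin top at about (379.4,174), with its black line running out to (385.6,167). The plunger ball is at (352.2,155.6), so the deck is about 0.5 rad clockwise of loading. The hook masks were too strict, so I'll relax them.

Run:
```python
from h import *
t=cap('top'); s=cap('scene')
for n,c,b in(('t',t,(222,254,272,284)),('s',s,(360,282,410,318))):
    P=cloud(c); x0,y0,x1,y1=b; z=P[y0:y1,x0:x1,2]
    print(n,np.nanpercentile(z,[1,5,25,50,75,90,95,99]).round(1), (c['depth'][y0:y1,x0:x1]==0).mean())
    im=c['color'][y0:y1,x0:x1].max(2); print(np.percentile(im,[1,5,25,50,75,80,90,95,99]))
    for r in range(0,im.shape[0],1): print(' '.join('%3d'%v for v in im[r,::1]))
C=np.array([559.1,-68.1])
for nm,px,z in(('pin',(379.4,173.5),75),('line',(385.6,167),30),('ball',(352.2,155.6),24),('block',(351.2,145),29)):
    p=onplane(t,[px],z)[0,:2]; d=p-C; print(nm,p,np.hypot(*d),np.arctan2(d[1],d[0]))
```

```text
t [-7.8 -5.  -1.2  1.8  5.6 11.  13.6 17.7] 0.004
[ 63.    89.95 113.   116.   118.   118.   137.   156.   163.  ]
117 116 115 117 119 118 116 118 117 116 117 116 116 116 116 117 116 115 115 115 116 117 115 114 111 110 112 112 113 116 114 114 116 116 117 116 119 119 117 113 116 115 113 112 114 115 115 114 112 115
118 117 114 114 117 121 120 119 116 117 119 118 116 116 117 118 116 117 113 113 117 117 116 115 115 114 112 112 112 114 112 113 115 113 116 116 116 116 115 113 114 114 113 115 113 114 115 115 115 116
118 118 116 117 116 118 120 117 115 117 117 116 115 116 116 118 115 115 116 114 118 116 116 115 116 117 114 113 114 115 113 115 115 113 114 117 115 115 113 113 113 112 113 116 115 114 115 115 117 117
117 118 118 121 119 116 117 115 117 117 114 114 114 115 117 117 115 116 114 112 117 118 116 114 114 115 116 114 113 115 116 115 113 112 114 116 116 113 113 113 114 113 114 115 116 114 114 116 117 118
112 113 115 118 118 114 115 115 117 117 114 113 114 116 115 116 118 117 115 112 117 116 114 113 115 114 115 113 110 113 116 116 113 112 113 114 117 114 113 115 114 115 116 117 117 116 1
[... 11937 characters left out ...]
 140 140
141 142 141 141 140 141 139 138 140 141 139 141 140 141 140 137 137 139 142 144 142 138 138 139 144 141 142 138 135 136 138 142 139 118 107 101  93  98 102  98 118 131 136 139 136 139 140 138 138 139
134 138 140 142 144 140 140 140 138 140 142 141 137 138 138 138 135 137 141 145 142 140 137 139 143 141 142 139 136 135 136 137 137 136 137 136 135 116 120 132 135 134 135 138 141 140 139 138 138 137
pin [ 664.57810166 -119.47639076] 117.32503337570967 -0.4532591854055894
line [ 699.48353651 -139.04692321] 157.29273103721857 -0.46794172479021484
ball [726.86142134 -47.60678449] 169.00848017377183 0.12155466396489421
block [755.29226338 -42.88616902] 197.80581761423522 0.1278153210849966
```

Measured values:
- Deck centre is about (559,-68).
- The base's +x direction is 0.125 rad in world.
- The table stands at about -0.585 rad.

Next I'll write a move helper and re-measure the hooks.

```bash
sed -i 's/im.max(2)>bg.max()+25/im.max(2)>np.median(im.max(2))+10/; s/max(2)>30)/max(2)>8)/' h.py
cat >> h.py <<'E'
C=np.array([559.1,-68.1]); B=0.125
def rel(x,y,z,a):
    "offset (cm) and rot (deg) to TCP x,y,z with tool x at world angle a"
    from scipy.spatial.transform import Rotation as Ro
    s=sense(); w=s['ee_rot']; R=Ro.from_quat([w[1],w[2],w[3],w[0]])
    T=Ro.from_matrix(np.array([[np.cos(a),np.sin(a),0],[np.sin(a),-np.cos(a),0],[0,0,-1]]))
    off=R.inv().apply(np.array([x,y,z])-s['eef_pos'])/10
    rv=np.degrees((R.inv()*T).as_rotvec())
    print('rel',off.round(2),rv.round(1)); return off,rv
E
python3 - <<'E'
from h import *
t=cap('top'); s=cap('scene')
for b in [(170,200,216,242),(226,204,274,238),(164,256,214,288),(222,254,272,284)]: print('top',hookpose(t,b))
for b in [(422,312,464,358),(360,282,410,318),(446,276,498,308),(390,246,438,280)]: print('scn',hookpose(s,b))
rel(663,-119,250,-.457); rel(663,-119,114,-.457)
E
```

```text
top {'o': array([500.1, 329.1]), 'yaw': 1.232, 'size': (101.6, 40.6), 'tailoff': -0.4, 'gate': (47.1, -17.0)}
top {'o': array([528.6, 176.7]), 'yaw': 1.646, 'size': (101.3, 40.5), 'tailoff': -4.1, 'gate': (46.4, -17.8)}
top {'o': array([386.9, 323.4]), 'yaw': 1.898, 'size': (102.3, 39.3), 'tailoff': -1.6, 'gate': (45.7, -19.2)}
top {'o': array([403.6, 173.3]), 'yaw': 1.721, 'size': (102.5, 40.1), 'tailoff': 0.1, 'gate': (45.2, -18.8)}
scn {'o': array([501.1, 334.9]), 'yaw': 1.231, 'size': (104.6, 40.6), 'tailoff': 1.3, 'gate': (40.7, -17.8)}
scn {'o': array([531.5, 181.8]), 'yaw': 1.68, 'size': (105.4, 41.2), 'tailoff': 1.2, 'gate': (41.7, -16.3)}
scn {'o': array([388. , 329.5]), 'yaw': 1.886, 'size': (102.8, 41.5), 'tailoff': 0.6, 'gate': (40.4, -15.8)}
scn {'o': array([405. , 178.4]), 'yaw': 1.724, 'size': (105.3, 41.2), 'tailoff': 2.6, 'gate': (40.4, -16.4)}
rel [ 57.16 -16.87   5.39] [-0.   0.  47.9]
rel [ 57.16 -16.86  18.99] [-0.   0.  47.9]
```

Call:
step_arm([
  {"offset":[57.2,-16.9,5.4],"rot":[0,0,47.9],"gripper":5},
  {"offset":[57.2,-16.9,5.4],"rot":[0,0,47.9],"gripper":5},
  {"offset":[57.2,-16.9,5.4],"rot":[0,0,47.9],"gripper":5},
  {"offset":[57.2,-16.9,5.4],"rot":[0,0,47.9],"gripper":5},
  {"offset":[57.2,-16.9,5.4],"rot":[0,0,47.9],"gripper":5},
  {"offset":[57.2,-16.9,5.4],"rot":[0,0,47.9],"gripper":5},
  {"offset":[57.2,-16.9,5.4],"rot":[0,0,47.9],"gripper":5},
  {"offset":[57.2,-16.9,5.4],"rot":[0,0,47.9],"gripper":5},
  {"offset":[57.2,-16.9,5.4],"rot":[0,0,47.9],"gripper":5},
  {"offset":[57.2,-16.9,5.4],"rot":[0,0,47.9],"gripper":5},
  {"offset":[57.2,-16.9,5.4],"rot":[0,0,47.9],"gripper":5},
  {"offset":[57.2,-16.9,5.4],"rot":[0,0,47.9],"gripper":5},
])

```text
time_s: 1.6
eef_pos: [640.7, -135.9, 252.5]
ee_rot: [0.0, 0.974, -0.226, 0.0]
force: [-0.2, -1.2, -0.1]
grip_width: 0.587
grip_force: 0.0
```

Call:
step_arm([
  {"offset":[0,0,0],"rot":[0,0,0],"gripper":5},
  {"offset":[0,0,0],"rot":[0,0,0],"gripper":5},
])

```text
time_s: 1.8
eef_pos: [639.6, -136.8, 251.9]
ee_rot: [0.0, 0.974, -0.225, -0.001]
force: [-0.7, -1.3, 0.3]
grip_width: 0.583
grip_force: 0.0
```

Run:
```python
from h import *
print(sense()['eef_pos'])
rel(663.5,-119,114,-.457)
```

```text
[ 639.58195515 -136.80508893  251.85616209]
rel [ 1.38 -2.65 13.78] [0.  0.1 0.1]
```

Call:
step_arm([
  {"offset":[1.4,-2.65,0],"rot":[0,0,0],"gripper":5},
  {"offset":[1.4,-2.65,4],"rot":[0,0,0],"gripper":5},
  {"offset":[1.4,-2.65,8],"rot":[0,0,0],"gripper":5},
  {"offset":[1.4,-2.65,12],"rot":[0,0,0],"gripper":5},
  {"offset":[1.4,-2.65,13.8],"rot":[0,0,0],"gripper":5},
  {"offset":[1.4,-2.65,13.8],"rot":[0,0,0],"gripper":5},
  {"offset":[1.4,-2.65,13.8],"rot":[0,0,0],"gripper":0.5},
  {"offset":[1.4,-2.65,13.8],"rot":[0,0,0],"gripper":0.5},
  {"offset":[1.4,-2.65,13.8],"rot":[0,0,0],"gripper":0.5},
  {"offset":[1.4,-2.65,13.8],"rot":[0,0,0],"gripper":0.5},
  {"offset":[1.4,-2.65,13.8],"rot":[0,0,0],"gripper":0.5},
  {"offset":[1.4,-2.65,13.8],"rot":[0,0,0],"gripper":0.5},
], squeeze=25)

```text
time_s: 3.0
eef_pos: [664.2, -120.3, 116.9]
ee_rot: [0.0, 0.974, -0.226, 0.002]
force: [-1.0, -0.6, 7.8]
grip_width: 0.177
grip_force: 25.2
```

Run:
```python
from h import *
s=sense();print(s['eef_pos'],s['force'],s['grip_width'],s['grip_force'],s['time_s'])
p=s['eef_pos'][:2]-C; th=np.arctan2(p[1],p[0]); print(np.hypot(*p),th)
for f in np.linspace(0,1,7)[1:]:
    a=th+f*(B-th); print(a.round(3)); rel(C[0]+115*np.cos(a),C[1]+115*np.sin(a),114,-.457+a-th)
```

```text
[ 664.17341744 -120.33019774  116.88689619] [-1.01642713 -0.56223743  7.76240084] 0.17718329517620499 25.208593904972076 3.0
117.33889639917724 -0.4613111970495691
-0.364
rel [-0.28 -1.12  0.29] [ 0.  -0.2 -5.6]
-0.266
rel [-0.44 -2.24  0.29] [  0.   -0.2 -11.2]
-0.168
rel [-0.71 -3.33  0.29] [  0.   -0.2 -16.8]
-0.07
rel [-1.08 -4.39  0.29] [  0.   -0.2 -22.4]
0.027
rel [-1.55 -5.41  0.28] [  0.   -0.2 -28. ]
0.125
rel [-2.12 -6.37  0.28] [  0.   -0.2 -33.6]
```

Call:
step_arm([
  {"offset":[-0.2,-1.1,-0.2],"rot":[0,0,-5.6],"gripper":0.5},
  {"offset":[-0.3,-2.2,-0.2],"rot":[0,0,-11.2],"gripper":0.5},
  {"offset":[-0.6,-3.3,-0.2],"rot":[0,0,-16.8],"gripper":0.5},
  {"offset":[-0.9,-4.4,-0.2],"rot":[0,0,-22.4],"gripper":0.5},
  {"offset":[-1.4,-5.4,-0.2],"rot":[0,0,-28],"gripper":0.5},
  {"offset":[-2.0,-6.4,-0.2],"rot":[0,0,-33.6],"gripper":0.5},
  {"offset":[-2.0,-6.4,-0.2],"rot":[0,0,-33.6],"gripper":0.5},
  {"offset":[-2.0,-6.4,-0.2],"rot":[0,0,-33.6],"gripper":0.5},
  {"offset":[-2.0,-6.4,-0.2],"rot":[0,0,-33.6],"gripper":3.5},
  {"offset":[-2.0,-6.4,-0.2],"rot":[0,0,-33.6],"gripper":3.5},
  {"offset":[-2.0,-6.4,-0.2],"rot":[0,0,-33.6],"gripper":3.5},
])

```text
time_s: 4.1
eef_pos: [673.8, -53.7, 117.1]
ee_rot: [0.0, 0.998, 0.065, 0.0]
force: [0.5, -0.5, -0.2]
grip_width: 0.412
grip_force: 0.0
```

Run:
```python
from h import *
s=sense();print(s['eef_pos'],s['force'],s['grip_width'])
c=cap('scene'); cv2.imwrite('pics/s2.png',cv2.resize(c['color'][160:310,195:375,::-1],None,fx=4,fy=4,interpolation=cv2.INTER_CUBIC))
```

```text
[673.77144179 -53.68761955 117.08291594] [ 0.48510769 -0.49076666 -0.22397284] 0.4118171015639811
```

View pics/s2.png

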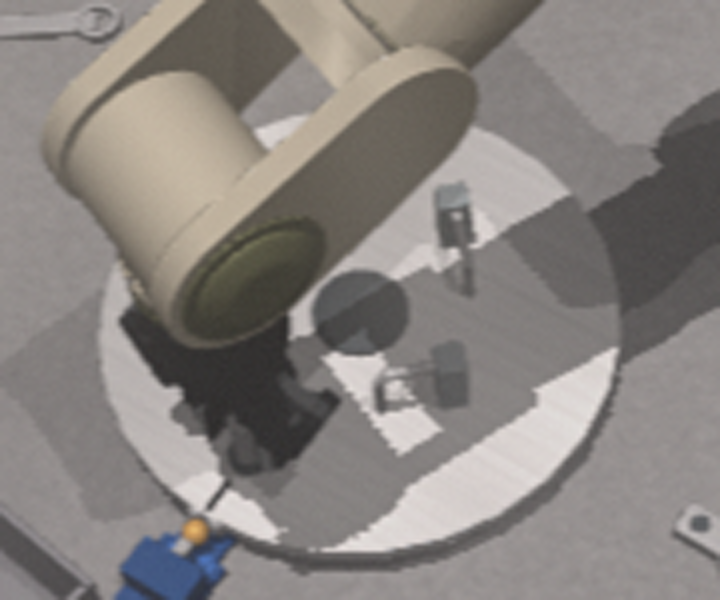

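The line and pin now sit at the plunger, with the line end at (215,492) and the ball at (195,530) in the crop. Next hook: B at (530,179).

Run:
```python
from h import *
rel(530,179.5,200,1.66)
```

```text
rel [-11.22 -24.99  -8.3 ] [  0.   -0.  -87.7]
```

Call:
step_arm([
  {"offset":[0,0,-5],"rot":[0,0,0],"gripper":4.5},
  {"offset":[0,0,-9],"rot":[0,0,-8],"gripper":4.5},
  {"offset":[-11.2,-25,-8.3],"rot":[0,0,-87.7],"gripper":4.5},
  {"offset":[-11.2,-25,-8.3],"rot":[0,0,-87.7],"gripper":4.5},
  {"offset":[-11.2,-25,-8.3],"rot":[0,0,-87.7],"gripper":4.5},
  {"offset":[-11.2,-25,-8.3],"rot":[0,0,-87.7],"gripper":4.5},
  {"offset":[-11.2,-25,-8.3],"rot":[0,0,-87.7],"gripper":4.5},
  {"offset":[-11.2,-25,-8.3],"rot":[0,0,-87.7],"gripper":4.5},
  {"offset":[-11.2,-25,-8.3],"rot":[0,0,-87.7],"gripper":4.5},
  {"offset":[-11.2,-25,-8.3],"rot":[0,0,-87.7],"gripper":4.5},
  {"offset":[-11.2,-25,-8.3],"rot":[0,0,-87.7],"gripper":4.5},
  {"offset":[-11.2,-25,-8.3],"rot":[0,0,-87.7],"gripper":4.5},
])

```text
time_s: 5.35
eef_pos: [530.2, 179.8, 199.9]
ee_rot: [0.0, 0.673, 0.74, 0.0]
force: [-0.2, -1.1, 0.9]
grip_width: 0.528
grip_force: 0.0
```

Run:
```python
from h import *
s=sense();print(s['eef_pos'],s['ee_rot'],s['grip_width'])
t=cap('top');c=cap('scene')
for b in [(170,200,216,242),(226,204,274,238)]: print(hookpose(t,b))
for b in [(422,312,464,358),(360,282,410,318)]: print(hookpose(c,b))
x0,y0=205,170
a=cv2.resize(c['color'][175:305,210:360,::-1],None,fx=4,fy=4,interpolation=cv2.INTER_CUBIC)[:520,:600]
cv2.imwrite('pics/s3.png',a)
rel(530,179.5,76,1.66)
def ang(n,c,b,z,lo,hi):
    x0,y0,x1,y1=b;g=c['color'][y0:y1,x0:x1].max(2); m=np.argwhere((g>lo)&(g<hi)); return onplane(c,[m.mean(0)[::-1]+[x0,y0]],z)[0],len(m)
print('axis disk',ang('t',t,(340,198,376,234),30,0,140),ang('s',c,(265,218,305,258),30,0,150))
```

```text
[530.17964669 179.7534636  199.93202529] [1.06583027e-04 6.72736425e-01 7.39882206e-01 1.07800706e-04] 0.5280500471296142
{'o': array([500.1, 329.1]), 'yaw': 1.232, 'size': (101.6, 40.6), 'tailoff': -0.4, 'gate': (47.1, -17.0)}
{'o': array([522.3, 157.9]), 'yaw': 0.092, 'size': (49.1, 18.1), 'tailoff': -0.0, 'gate': (nan, nan)}
{'o': array([500.2, 335.2]), 'yaw': 1.205, 'size': (104.7, 40.9), 'tailoff': 0.1, 'gate': (41.2, -17.7)}
{'o': array([510.7, 241.1]), 'yaw': -0.882, 'size': (115.2, 77.8), 'tailoff': 15.5, 'gate': (33.5, 14.5)}
rel [-0.02 -0.02 12.39] [0.  0.  0.1]
axis disk (array([558.81904618, -68.91736347,  30.        ]), 419) (array([559.71419764, -66.92947847,  30.        ]), 474)
```

View pics/s3.png

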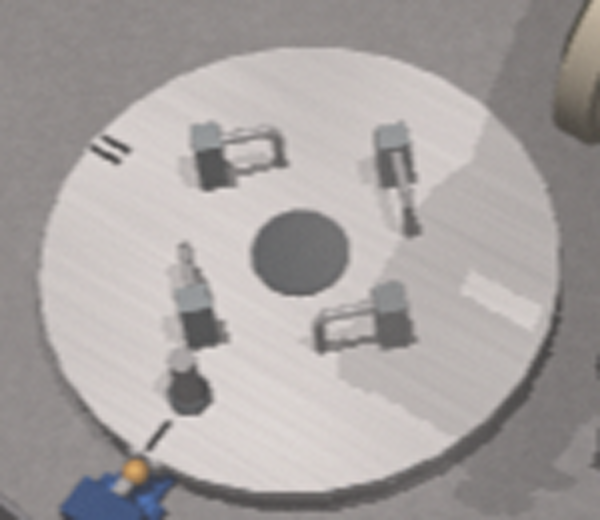

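The table is in the loading notch. In the crop the ring bar feet are at about (321,349), (411,233) and (281,162). I'll check them against the predicted positions.

Run:
```python
from h import *
c=cap('scene'); t=cap('top')
for k,p in((0,(321,349)),(1,(411,233)),(2,(281,162))):
    th=B+np.pi/4+k*np.pi/2; pr=C+68*np.array([np.cos(th),np.sin(th)])
    print(k,'pred',pr.round(1),'seen',onplane(c,[[210+p[0]/4-.4,175+p[1]/4-.4]],30)[0,:2].round(1), 'pred px', project(c,[[*pr,30],[*pr,72]]).round(1).tolist())
im=t['color'].astype(int)
# black line & blue block, both views
for c,nm in((c,'s'),(t,'t')):
    im=c['color'].astype(int); b=(im[...,2]-im[...,0]>40)
    n,l,st,ce=cv2.connectedComponentsWithStats(b.astype(np.uint8))
    for k in range(1,n):
        if st[k,4]>40 : 
            p=onplane(c,[ce[k]],22)[0,:2]-C
            if np.hypot(*p)<260: print(nm,p,np.hypot(*p),np.arctan2(p[1],p[0]))
```

```text
0 pred [600.8 -14.4] seen [601.1 -14.2] pred px [[289.9, 261.7], [288.9, 253.0]]
1 pred [505.4 -26.4] seen [504.6 -25.3] pred px [[311.8, 232.8], [311.5, 223.6]]
2 pred [ 517.4 -121.8] seen [ 516.4 -122.7] pred px [[279.9, 215.5], [278.6, 206.0]]
s [192.69839866  26.76557707] 194.54837177607996 0.13801575094599677
s [219.54267595  35.8067366 ] 222.44349608085295 0.16167342302964188
t [201.08432128  26.64199835] 202.84156462421765 0.131724483481197
```

Call:
step_arm([
  {"offset":[0,0,4],"rot":[0,0,0],"gripper":4.5},
  {"offset":[0,0,8],"rot":[0,0,0],"gripper":4.5},
  {"offset":[0,0,11],"rot":[0,0,0],"gripper":4.5},
  {"offset":[0,0,12.2],"rot":[0,0,0],"gripper":4.5},
  {"offset":[0,0,12.2],"rot":[0,0,0],"gripper":4.5},
  {"offset":[0,0,12.2],"rot":[0,0,0],"gripper":1.5},
  {"offset":[0,0,12.2],"rot":[0,0,0],"gripper":1.5},
  {"offset":[0,0,12.2],"rot":[0,0,0],"gripper":1.5},
  {"offset":[0,0,12.2],"rot":[0,0,0],"gripper":1.5},
  {"offset":[0,0,12.2],"rot":[0,0,0],"gripper":1.5},
  {"offset":[0,0,12.2],"rot":[0,0,0],"gripper":1.5},
], squeeze=60)

```text
time_s: 6.65
eef_pos: [531.2, 179.7, 79.5]
ee_rot: [0.001, 0.675, 0.738, 0.001]
force: [0.2, -0.6, 6.7]
grip_width: 0.233
grip_force: 58.7
```

The predictions match what I see to within 1 mm, and hook B is gripped. Now I'll plan the placement on ring 2.

```bash
cat >> h.py <<'E'
def ringpose(k,bx,by,z,dx=0):
    "TCP for bar of ring k at (bx,by) of hook; dx = TCP's x in hook frame"
    th=B+np.pi/4+k*np.pi/2; bar=C+68*np.array([np.cos(th),np.sin(th)])
    ps=th-np.pi
    if ps>4.1: ps-=2*np.pi
    if ps<-1.2: ps+=2*np.pi
    u=np.array([np.cos(ps),np.sin(ps)]); v=np.array([-u[1],u[0]])
    o=bar-(bx-dx)*u-by*v
    return o[0],o[1],z,ps
def where(k,dx=0):
    s=sense(); x,y,z,ps=ringpose(k,0,0,0,dx); u=np.array([np.cos(ps),np.sin(ps)]); v=np.array([-u[1],u[0]])
    d=np.array([x,y])-s['eef_pos'][:2]
    w=s['ee_rot']; a=2*np.arctan2(w[2],w[1]); f=s['force']
    print('t',s['time_s'],'bar in hook',(d@u).round(1),(d@v).round(1),'z',s['eef_pos'][2].round(1),'da',round(float((a-ps+np.pi)%(2*np.pi)-np.pi),3),'F u,v,z',(f[:2]@u).round(1),(f[:2]@v).round(1),f[2].round(1),'grip',s['grip_width'].round(3),s['grip_force'].round(1))
E
python3 - <<'E'
from h import *
p=ringpose(2,49,-27,180); print(p); rel(*p)
E
```

```text
(np.float64(466.005334824091), np.float64(-143.93787520616186), 180, 0.9103981633974483)
rel [-31.65  -9.37 -10.08] [ 0.2 -0.1 43. ]
```

Call:
step_arm([
  {"offset":[0,0,-2],"rot":[0,0,0],"gripper":1.5},
  {"offset":[0,0,-6],"rot":[0,0,0],"gripper":1.5},
  {"offset":[0,0,-10],"rot":[0,0,0],"gripper":1.5},
  {"offset":[-4,-1.2,-10],"rot":[0,0,6],"gripper":1.5},
  {"offset":[-8,-2.4,-10],"rot":[0,0,11],"gripper":1.5},
  {"offset":[-12,-3.6,-10],"rot":[0,0,16],"gripper":1.5},
  {"offset":[-16,-4.8,-10],"rot":[0,0,22],"gripper":1.5},
  {"offset":[-20,-6,-10],"rot":[0,0,28],"gripper":1.5},
  {"offset":[-24,-7.2,-10],"rot":[0,0,34],"gripper":1.5},
  {"offset":[-28,-8.4,-10],"rot":[0,0,40],"gripper":1.5},
  {"offset":[-31.6,-9.4,-10],"rot":[0,0,43],"gripper":1.5},
  {"offset":[-31.6,-9.4,-10],"rot":[0,0,43],"gripper":1.5},
])

```text
time_s: 7.85
eef_pos: [464.5, -147.1, 178.2]
ee_rot: [0.001, 0.899, 0.437, 0.0]
force: [-1.0, 1.0, -2.3]
grip_width: 0.23
grip_force: 59.3
```

Run:
```python
from h import *
where(2); rel(*ringpose(2,49,-27,114))
c=cap('scene'); t=cap('top')
g=np.hstack([cv2.resize(i[...,::-1],(400,400),interpolation=cv2.INTER_CUBIC) for i in (c['color'][130:290,200:360],t['color'][160:320,300:460])])
cv2.imwrite('pics/g4.png',g)
```

```text
Traceback (most recent call last):
  File "h.py", line 77, in where
    print('t',s['time_s'],'bar in hook',(d@u).round(1),(d@v).round(1),'z',s['eef_pos'][2].round(1),'da',round(float((a-ps+np.pi)%(2*np.pi)-np.pi),3),'F u,v,z',(f[:2]@u).round(1),(f[:2]@v).round(1),f[2].round(1),'grip',s['grip_width'].round(3),s['grip_force'].round(1))
                                                                                                                                                                                                                          ^^^^^^^^^^^^^^^^^^^^^
AttributeError: 'float' object has no attribute 'round'
```

```bash
sed -i "s/s\['grip_width'\].round(3),s\['grip_force'\].round(1)/round(s['grip_width'],3),round(s['grip_force'],1)/" h.py
python3 - <<'E'
from h import *
where(2); rel(*ringpose(2,49,-27,114))
c=cap('scene'); t=cap('top')
g=np.hstack([cv2.resize(i[...,::-1],(400,400),interpolation=cv2.INTER_CUBIC) for i in (c['color'][130:290,200:360],t['color'][160:320,300:460])])
cv2.imwrite('pics/g4.png',g)
E
```

```text
t 7.85 bar in hook 52.4 -26.3 z 178.2 da -0.006 F u,v,z 0.2 1.4 -2.3 grip 0.23 59.3
rel [ 0.35 -0.08  6.42] [ 0.1  0.  -0.3]
```

View pics/g4.png

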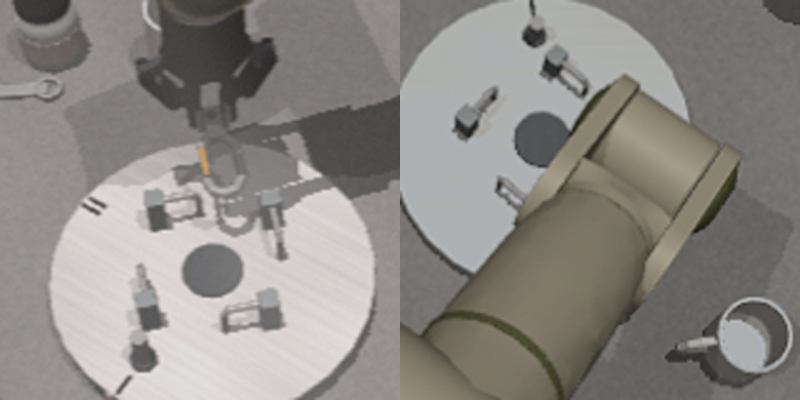

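The hook is held level with its nose towards the axis. Its nose end is at about (225,192) in the left crop, and the bar of ring 2 is at (200,200).

Run:
```python
from h import *
c=cap('scene'); s=sense()
ps=.904; u=np.array([np.cos(ps),np.sin(ps)]); v=np.array([-u[1],u[0]]); p0=s['eef_pos'][:2]
for p in [(224,192),(242,186),(205,186)]:
    d=onplane(c,[[200+p[0]/2.5-.3,130+p[1]/2.5-.3]],105)[0,:2]-p0; print(d@u,d@v)
for x,y in((87,0),(82,-15),(60,22),(60,-17)): print((project(c,[[*(p0+x*u+y*v),105]])-[200,130])*2.5)
```

```text
79.32901654023647 -5.067338821373646
76.12017207989012 12.922769721471155
68.6250977230882 -21.50317088571112
[[229.96710387 196.81362249]]
[[213.42953973 195.34151473]]
[[247.42482411 170.17786837]]
[[207.35610181 177.21996592]]
```

Call:
step_arm([
  {"offset":[0.3,-0.1,0],"rot":[0,0,0],"gripper":1.5},
  {"offset":[0.3,-0.1,3],"rot":[0,0,0],"gripper":1.5},
  {"offset":[0.3,-0.1,5],"rot":[0,0,0],"gripper":1.5},
  {"offset":[0.3,-0.1,6.3],"rot":[0,0,0],"gripper":1.5},
  {"offset":[0.3,-0.1,6.3],"rot":[0,0,0],"gripper":1.5},
])

```text
time_s: 8.5
eef_pos: [465.7, -139.1, 113.3]
ee_rot: [-0.001, 0.898, 0.44, -0.001]
force: [-0.4, -0.1, -2.4]
grip_width: 0.229
grip_force: 59.3
```

Run:
```python
from h import *
where(2); rel(*ringpose(2,49,-27,114)); rel(*ringpose(2,49,3,114)); rel(*ringpose(2,69,3,114));rel(*ringpose(2,69,0,114))
```

```text
t 8.5 bar in hook 45.3 -30.3 z 113.3 da 0.002 F u,v,z -0.3 0.3 -2.4 grip 0.229 59.3
rel [-0.37  0.32 -0.07] [-0.2  0.   0.1]
rel [-0.37  3.32 -0.08] [-0.2  0.   0.1]
rel [-2.37  3.32 -0.08] [-0.2  0.   0.1]
rel [-2.37  3.02 -0.08] [-0.2  0.   0.1]
```

Call:
step_arm([
  {"offset":[-0.1,0.5,0],"rot":[0,0,0],"gripper":1.5},
  {"offset":[-0.1,1.0,0],"rot":[0,0,0],"gripper":1.5},
  {"offset":[-0.1,1.5,0],"rot":[0,0,0],"gripper":1.5},
  {"offset":[-0.1,2.0,0],"rot":[0,0,0],"gripper":1.5},
  {"offset":[-0.1,2.5,0],"rot":[0,0,0],"gripper":1.5},
  {"offset":[-0.1,3.0,0],"rot":[0,0,0],"gripper":1.5},
  {"offset":[-0.1,3.3,0],"rot":[0,0,0],"gripper":1.5},
  {"offset":[-0.1,3.3,0],"rot":[0,0,0],"gripper":1.5},
])

```text
time_s: 9.3
eef_pos: [491.9, -162.3, 114.8]
ee_rot: [0.001, 0.898, 0.44, 0.0]
force: [-4.3, -2.8, -2.9]
grip_width: 0.23
grip_force: 59.3
```

Run:
```python
from h import *
where(2); rel(*ringpose(2,66,3,114)); rel(*ringpose(2,66,0,114))
```

```text
t 9.3 bar in hook 47.6 4.7 z 114.8 da -0.0 F u,v,z -4.9 1.7 -2.9 grip 0.23 59.3
rel [-1.84 -0.17  0.08] [ 0.1  0.  -0. ]
rel [-1.84 -0.47  0.08] [ 0.1  0.  -0. ]
```

Call:
step_arm([
  {"offset":[-0.5,-0.1,0.1],"rot":[0,0,0],"gripper":1.5},
  {"offset":[-1.0,-0.2,0.1],"rot":[0,0,0],"gripper":1.5},
  {"offset":[-1.5,-0.3,0.1],"rot":[0,0,0],"gripper":1.5},
  {"offset":[-1.9,-0.4,0.1],"rot":[0,0,0],"gripper":1.5},
  {"offset":[-1.9,-0.4,0.1],"rot":[0,0,0],"gripper":1.5},
  {"offset":[-1.9,-0.4,0.1],"rot":[0,0,0],"gripper":1.5},
])

```text
time_s: 9.9
eef_pos: [476.9, -174.3, 113.9]
ee_rot: [0.0, 0.898, 0.439, 0.0]
force: [0.3, -0.2, -3.2]
grip_width: 0.227
grip_force: 59.3
```

Run:
```python
from h import *
where(2)
c=cap('scene')
cv2.imwrite('pics/g5.png',cv2.resize(c['color'][170:260,240:360,::-1],(640,480),interpolation=cv2.INTER_CUBIC))
```

```text
t 9.9 bar in hook 66.3 0.2 z 113.9 da -0.0 F u,v,z 0.0 -0.3 -3.2 grip 0.227 59.3
```

View pics/g5.png

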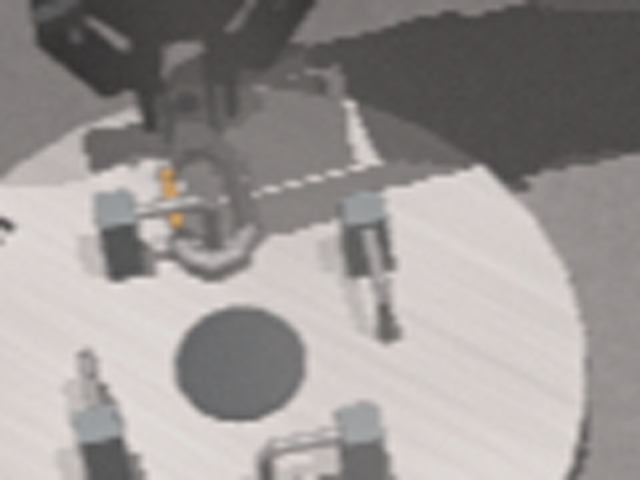

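The gate looks shut, with its brass running straight from (167,170) to (177,220), and the bar is inside. I'll lower the hook and release it.

Call:
step_arm([
  {"offset":[0,0,0.2],"rot":[0,0,0],"gripper":1.5},
  {"offset":[0,0,0.4],"rot":[0,0,0],"gripper":1.5},
  {"offset":[0,0,0.4],"rot":[0,0,0],"gripper":1.5},
  {"offset":[0,0,0.3],"rot":[0,0,0],"gripper":4.2},
  {"offset":[0,0,0.3],"rot":[0,0,0],"gripper":4.2},
  {"offset":[0,0,0.3],"rot":[0,0,0],"gripper":4.2},
  {"offset":[0,0,-2],"rot":[0,0,0],"gripper":4.2},
  {"offset":[0,0,-6],"rot":[0,0,0],"gripper":4.2},
  {"offset":[0,0,-8.5],"rot":[0,0,0],"gripper":4.2},
  {"offset":[0,0,-8.5],"rot":[0,0,0],"gripper":4.2},
])

```text
time_s: 10.95
eef_pos: [477.8, -174.7, 201.9]
ee_rot: [0.003, 0.898, 0.44, 0.002]
force: [0.5, -0.5, -0.3]
grip_width: 0.491
grip_force: 0.0
```

```bash
cat >> h.py <<'E'
BX=dict(A=[(170,200,216,242),(422,312,464,358)],B=[(226,204,274,238),(360,282,410,318)],C=[(164,256,214,288),(446,276,498,308)],D=[(222,254,272,284),(390,246,438,280)])
def look(names):
    t=cap('top');c=cap('scene')
    for n in names:
        for im,b in zip((t,c),BX[n]):
            try: print(n,hookpose(im,b))
            except Exception as e: print(n,e)
E
python3 - <<'E'
from h import *
print(sense()['grip_width']); look('ACD'); rel(404.3,175.5,200,1.722)
E
```

```text
0.4913242011101736
A {'o': array([500.1, 329.1]), 'yaw': 1.232, 'size': (101.6, 40.6), 'tailoff': -0.4, 'gate': (47.1, -17.0)}
A {'o': array([500.7, 335.1]), 'yaw': 1.215, 'size': (104.7, 40.8), 'tailoff': 0.7, 'gate': (41.3, -17.6)}
C {'o': array([386.9, 323.4]), 'yaw': 1.898, 'size': (102.3, 39.3), 'tailoff': -1.6, 'gate': (45.7, -19.2)}
C {'o': array([388.1, 329.7]), 'yaw': 1.892, 'size': (103.4, 41.5), 'tailoff': 0.9, 'gate': (39.7, -15.9)}
D {'o': array([350. , 191.1]), 'yaw': 0.985, 'size': (81.7, 46.6), 'tailoff': -10.3, 'gate': (nan, nan)}
D {'o': array([405. , 178.4]), 'yaw': 1.724, 'size': (105.3, 41.2), 'tailoff': 2.6, 'gate': (40.4, -16.4)}
rel [ 23.17 -27.16  -0.15] [  0.    0.  -46.5]
```

Call:
step_arm([
  {"offset":[2,-3,0],"rot":[0,0,-8],"gripper":4.2},
  {"offset":[23.1,-27.2,-0.2],"rot":[0,0,-46.5],"gripper":4.2},
  {"offset":[23.1,-27.2,-0.2],"rot":[0,0,-46.5],"gripper":4.2},
  {"offset":[23.1,-27.2,-0.2],"rot":[0,0,-46.5],"gripper":4.2},
  {"offset":[23.1,-27.2,-0.2],"rot":[0,0,-46.5],"gripper":4.2},
  {"offset":[23.1,-27.2,-0.2],"rot":[0,0,-46.5],"gripper":4.2},
  {"offset":[23.1,-27.2,-0.2],"rot":[0,0,-46.5],"gripper":4.2},
  {"offset":[23.1,-27.2,-0.2],"rot":[0,0,-46.5],"gripper":4.2},
  {"offset":[23.1,-27.2,-0.2],"rot":[0,0,-46.5],"gripper":4.2},
  {"offset":[23.1,-27.2,-0.2],"rot":[0,0,-46.5],"gripper":4.2},
  {"offset":[23.1,-27.2,-0.2],"rot":[0,0,-46.5],"gripper":4.2},
])

```text
time_s: 12.15
eef_pos: [403.7, 174.3, 200.1]
ee_rot: [-0.0, 0.652, 0.758, -0.0]
force: [-0.5, -0.2, 0.4]
grip_width: 0.491
grip_force: 0.0
```

Run:
```python
from h import *
print(sense()['eef_pos']); rel(404.3,175.5,77.5,1.722)
c=cap('scene'); cv2.imwrite('pics/g6.png',cv2.resize(c['color'][160:320,200:450,::-1],(750,480),interpolation=cv2.INTER_CUBIC))
```

```text
[403.74294907 174.33619073 200.09164834]
rel [ 0.11  0.09 12.26] [-0.1  0.  -0.1]
```

View pics/g6.png

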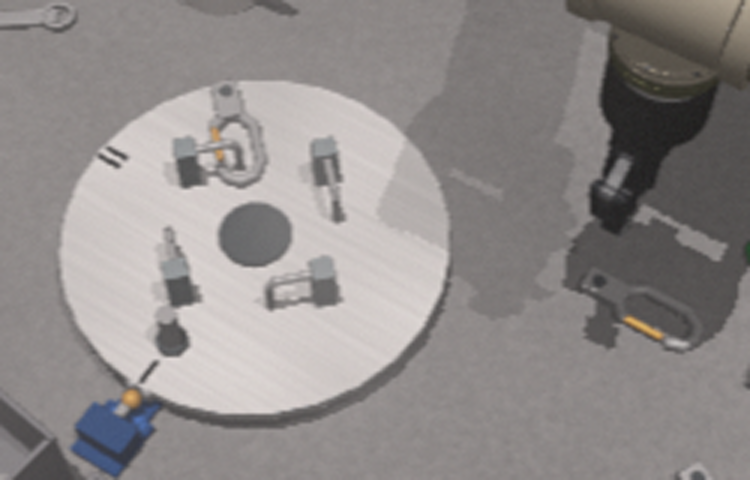

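Hook B is clipped on ring 2 with its gate closed at about (215,140) in the crop. The deck is still in the loading notch. Picking D.

Call:
step_arm([
  {"offset":[0.1,0.1,4],"rot":[0,0,0],"gripper":4.2},
  {"offset":[0.1,0.1,8],"rot":[0,0,0],"gripper":4.2},
  {"offset":[0.1,0.1,11],"rot":[0,0,0],"gripper":4.2},
  {"offset":[0.1,0.1,12.2],"rot":[0,0,0],"gripper":4.2},
  {"offset":[0.1,0.1,12.2],"rot":[0,0,0],"gripper":4.2},
  {"offset":[0.1,0.1,12.2],"rot":[0,0,0],"gripper":1.5},
  {"offset":[0.1,0.1,12.2],"rot":[0,0,0],"gripper":1.5},
  {"offset":[0.1,0.1,12.2],"rot":[0,0,0],"gripper":1.5},
  {"offset":[0.1,0.1,12.2],"rot":[0,0,0],"gripper":1.5},
  {"offset":[0.1,0.1,12.2],"rot":[0,0,0],"gripper":1.5},
])

```text
time_s: 13.2
eef_pos: [405.1, 176.1, 79.5]
ee_rot: [0.001, 0.652, 0.759, 0.001]
force: [0.3, -4.8, 5.1]
grip_width: 0.235
grip_force: 40.0
```

Run:
```python
from h import *
s=sense(); print(s['eef_pos'],s['grip_width'],s['grip_force'],s['force']); rel(*ringpose(1,46,-28,180))
```

```text
[405.07845023 176.12228185  79.52163851] 0.23502776010848395 40.033947229385376 [ 0.33980381 -4.77356318  5.12786434]
rel [-16.27   5.75 -10.03] [ 1.000e-01 -1.000e-01  1.365e+02]
```

Call:
step_arm([
  {"offset":[0,0,-2],"rot":[0,0,0],"gripper":1.5},
  {"offset":[0,0,-6],"rot":[0,0,0],"gripper":1.5},
  {"offset":[0,0,-10],"rot":[0,0,4],"gripper":1.5},
  {"offset":[-2,0.7,-10],"rot":[0,0,12],"gripper":1.5},
  {"offset":[-4,1.4,-10],"rot":[0,0,20],"gripper":1.5},
  {"offset":[-6,2.1,-10],"rot":[0,0,28],"gripper":1.5},
  {"offset":[-8,2.8,-10],"rot":[0,0,36],"gripper":1.5},
  {"offset":[-10,3.5,-10],"rot":[0,0,44],"gripper":1.5},
  {"offset":[-12,4.2,-10],"rot":[0,0,52],"gripper":1.5},
  {"offset":[-14,5,-10],"rot":[0,0,60],"gripper":1.5},
  {"offset":[-16.3,5.7,-10],"rot":[0,0,68],"gripper":1.5},
  {"offset":[-16.3,5.7,-10],"rot":[0,0,76],"gripper":1.5},
])

```text
time_s: 14.4
eef_pos: [486.2, 21.9, 178.8]
ee_rot: [0.0, 0.981, 0.193, 0.0]
force: [-0.5, 0.2, -3.0]
grip_width: 0.227
grip_force: 61.2
```

Run:
```python
from h import *
where(1); rel(*ringpose(1,46,-28,180))
```

```text
t 14.4 bar in hook 44.7 -26.3 z 178.8 da 1.048 F u,v,z -0.5 -0.1 -3.0 grip 0.227 61.2
rel [ 0.08 -0.19 -0.12] [ 0. -0. 60.]
```

Call:
step_arm([
  {"offset":[0,-0.2,0],"rot":[0,0,8],"gripper":1.5},
  {"offset":[0,-0.2,0],"rot":[0,0,16],"gripper":1.5},
  {"offset":[0,-0.2,0],"rot":[0,0,24],"gripper":1.5},
  {"offset":[0,-0.2,0],"rot":[0,0,32],"gripper":1.5},
  {"offset":[0,-0.2,0],"rot":[0,0,40],"gripper":1.5},
  {"offset":[0,-0.2,0],"rot":[0,0,48],"gripper":1.5},
  {"offset":[0,-0.2,0],"rot":[0,0,56],"gripper":1.5},
  {"offset":[0,-0.2,0],"rot":[0,0,60],"gripper":1.5},
  {"offset":[0,-0.2,0],"rot":[0,0,60],"gripper":1.5},
  {"offset":[0,-0.2,0],"rot":[0,0,60],"gripper":1.5},
])

```text
time_s: 15.4
eef_pos: [484.5, 25.7, 178.7]
ee_rot: [-0.0, 0.948, -0.319, -0.0]
force: [0.1, -0.8, -2.2]
grip_width: 0.229
grip_force: 61.1
```

Run:
```python
from h import *
where(1); rel(*ringpose(1,46,-28,114))
```

```text
t 15.4 bar in hook 48.5 -28.3 z 178.7 da 0.011 F u,v,z 0.6 -0.5 -2.2 grip 0.229 61.1
rel [0.25 0.03 6.47] [-0.   0.   0.6]
```

Call:
step_arm([
  {"offset":[0.2,0,2],"rot":[0,0,0.6],"gripper":1.5},
  {"offset":[0.2,0,4],"rot":[0,0,0.6],"gripper":1.5},
  {"offset":[0.2,0,5.5],"rot":[0,0,0.6],"gripper":1.5},
  {"offset":[0.2,0,6.4],"rot":[0,0,0.6],"gripper":1.5},
  {"offset":[0.2,0,6.4],"rot":[0,0,0.6],"gripper":1.5},
  {"offset":[0.2,0,6.4],"rot":[0,0,0.6],"gripper":1.5},
])

```text
time_s: 16.0
eef_pos: [486.5, 24.4, 115.2]
ee_rot: [-0.0, 0.946, -0.325, 0.0]
force: [-0.4, -0.7, -1.3]
grip_width: 0.231
grip_force: 61.1
```

Run:
```python
from h import *
where(1); rel(*ringpose(1,46,-28,114)); rel(*ringpose(1,46,3,114)); rel(*ringpose(1,66,0,114))
```

```text
t 16.0 bar in hook 46.1 -28.5 z 115.2 da -0.001 F u,v,z 0.1 -0.8 -1.3 grip 0.231 61.1
rel [0.01 0.05 0.12] [-0.  -0.  -0.1]
rel [0.01 3.15 0.11] [-0.  -0.  -0.1]
rel [-1.99  2.85  0.11] [-0.  -0.  -0.1]
```

Call:
step_arm([
  {"offset":[0,0.5,0.1],"rot":[0,0,0],"gripper":1.5},
  {"offset":[0,1.0,0.1],"rot":[0,0,0],"gripper":1.5},
  {"offset":[0,1.5,0.1],"rot":[0,0,0],"gripper":1.5},
  {"offset":[0,2.0,0.1],"rot":[0,0,0],"gripper":1.5},
  {"offset":[0,2.5,0.1],"rot":[0,0,0],"gripper":1.5},
  {"offset":[0,3.0,0.1],"rot":[0,0,0],"gripper":1.5},
  {"offset":[0,3.2,0.1],"rot":[0,0,0],"gripper":1.5},
  {"offset":[0,3.2,0.1],"rot":[0,0,0],"gripper":1.5},
])

```text
time_s: 16.8
eef_pos: [465.8, -0.9, 113.4]
ee_rot: [0.0, 0.946, -0.325, -0.001]
force: [-1.3, 3.3, -1.3]
grip_width: 0.229
grip_force: 61.2
```

Run:
```python
from h import *
where(1); rel(*ringpose(1,66,3,114)); rel(*ringpose(1,66,0,114))
```

```text
t 16.8 bar in hook 46.9 4.2 z 113.4 da -0.002 F u,v,z -3.1 1.8 -1.3 grip 0.229 61.2
rel [-1.91 -0.11 -0.05] [ 0.1  0.1 -0.1]
rel [-1.91 -0.41 -0.06] [ 0.1  0.1 -0.1]
```

Call:
step_arm([
  {"offset":[-0.5,-0.1,0],"rot":[0,0,0],"gripper":1.5},
  {"offset":[-1.0,-0.2,0],"rot":[0,0,0],"gripper":1.5},
  {"offset":[-1.5,-0.3,0],"rot":[0,0,0],"gripper":1.5},
  {"offset":[-1.9,-0.4,0],"rot":[0,0,0],"gripper":1.5},
  {"offset":[-2.0,-0.4,0],"rot":[0,0,0],"gripper":1.5},
  {"offset":[-2.0,-0.4,0],"rot":[0,0,0],"gripper":1.5},
])

```text
time_s: 17.4
eef_pos: [453.2, 14.7, 113.7]
ee_rot: [0.0, 0.946, -0.325, 0.0]
force: [0.7, -0.4, -1.9]
grip_width: 0.231
grip_force: 61.1
```

Run:
```python
from h import *
where(1)
```

```text
t 17.4 bar in hook 66.4 -0.4 z 113.7 da -0.002 F u,v,z 0.8 0.1 -1.9 grip 0.231 61.1
```

Call:
step_arm([
  {"offset":[0,0,0.2],"rot":[0,0,0],"gripper":1.5},
  {"offset":[0,0,0.4],"rot":[0,0,0],"gripper":1.5},
  {"offset":[0,0,0.4],"rot":[0,0,0],"gripper":1.5},
  {"offset":[0,0,0.3],"rot":[0,0,0],"gripper":4.2},
  {"offset":[0,0,0.3],"rot":[0,0,0],"gripper":4.2},
  {"offset":[0,0,0.3],"rot":[0,0,0],"gripper":4.2},
  {"offset":[0,0,-2],"rot":[0,0,0],"gripper":4.2},
  {"offset":[0,0,-6],"rot":[0,0,0],"gripper":4.2},
  {"offset":[0,0,-8.5],"rot":[0,0,0],"gripper":4.2},
  {"offset":[0,0,-8.5],"rot":[0,0,0],"gripper":4.2},
])

```text
time_s: 18.4
eef_pos: [454.4, 14.4, 201.6]
ee_rot: [-0.0, 0.946, -0.325, 0.003]
force: [-0.4, -0.3, -0.9]
grip_width: 0.492
grip_force: 0.0
```

Run:
```python
from h import *
look('AC'); rel(387.5,326,200,1.895)
```

```text
A {'o': array([500.1, 329.1]), 'yaw': 1.232, 'size': (101.6, 40.6), 'tailoff': -0.4, 'gate': (47.1, -17.0)}
A {'o': array([500.2, 335.2]), 'yaw': 1.205, 'size': (104.7, 40.9), 'tailoff': 0.1, 'gate': (41.4, -17.8)}
C {'o': array([386.9, 323.4]), 'yaw': 1.898, 'size': (102.3, 39.3), 'tailoff': -1.6, 'gate': (45.7, -19.2)}
C {'o': array([387.9, 329.7]), 'yaw': 1.886, 'size': (103.3, 41.5), 'tailoff': 0.6, 'gate': (39.7, -15.9)}
rel [-24.32 -20.52  -0.15] [   0.    -0.  -146.5]
```

Call:
step_arm([
  {"offset":[-3,-2.5,0],"rot":[0,0,-8],"gripper":4.2},
  {"offset":[-6,-5,0],"rot":[0,0,-16],"gripper":4.2},
  {"offset":[-9,-7.5,0],"rot":[0,0,-24],"gripper":4.2},
  {"offset":[-12,-10,0],"rot":[0,0,-32],"gripper":4.2},
  {"offset":[-15,-12.5,0],"rot":[0,0,-40],"gripper":4.2},
  {"offset":[-18,-15,0],"rot":[0,0,-48],"gripper":4.2},
  {"offset":[-21,-17.5,0],"rot":[0,0,-56],"gripper":4.2},
  {"offset":[-24.3,-20.5,0],"rot":[0,0,-64],"gripper":4.2},
  {"offset":[-24.3,-20.5,0],"rot":[0,0,-72],"gripper":4.2},
  {"offset":[-24.3,-20.5,0],"rot":[0,0,-80],"gripper":4.2},
  {"offset":[-24.3,-20.5,0],"rot":[0,0,-88],"gripper":4.2},
  {"offset":[-24.3,-20.5,0],"rot":[0,0,-96],"gripper":4.2},
])

```text
time_s: 19.7
eef_pos: [387.1, 325.6, 197.0]
ee_rot: [-0.0, 0.873, 0.488, -0.001]
force: [-1.1, -0.9, 0.1]
grip_width: 0.495
grip_force: 0.0
```

Call:
step_arm([
  {"offset":[0,0,0],"rot":[0,0,-8],"gripper":4.2},
  {"offset":[0,0,0],"rot":[0,0,-16],"gripper":4.2},
  {"offset":[0,0,0],"rot":[0,0,-24],"gripper":4.2},
  {"offset":[0,0,0],"rot":[0,0,-32],"gripper":4.2},
  {"offset":[0,0,0],"rot":[0,0,-40],"gripper":4.2},
  {"offset":[0,0,0],"rot":[0,0,-48],"gripper":4.2},
  {"offset":[0,0,0],"rot":[0,0,-50.5],"gripper":4.2},
  {"offset":[0,0,0],"rot":[0,0,-50.5],"gripper":4.2},
])

```text
time_s: 20.5
eef_pos: [387.2, 325.5, 197.3]
ee_rot: [-0.001, 0.584, 0.812, -0.001]
force: [0.5, -0.3, 0.9]
grip_width: 0.491
grip_force: 0.0
```

Run:
```python
from h import *
look('C'); rel(387.5,326,77.5,1.893)
c=cap('scene'); cv2.imwrite('pics/g7.png',cv2.resize(c['color'][160:360,200:520,::-1],(800,500),interpolation=cv2.INTER_CUBIC))
```

```text
C {'o': array([400.5, 403.5]), 'yaw': -1.588, 'size': (118.4, 51.7), 'tailoff': -14.0, 'gate': (nan, nan)}
C {'o': array([354.3, 407.7]), 'yaw': -0.883, 'size': (72.8, 58.4), 'tailoff': 3.0, 'gate': (48.4, 6.2)}
rel [ 0.04  0.05 12.02] [-0.1  0.   0. ]
```

View pics/g7.png

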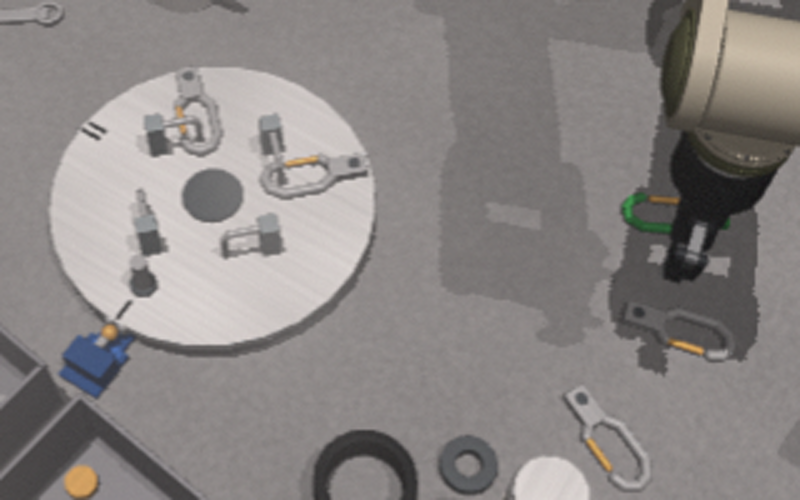

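Both placed hooks are clipped with gates shut, at (180,115) and (300,160) in the crop. The target hook C is unmoved below the gripper. Picking it.

Call:
step_arm([
  {"offset":[0.1,0.1,4],"rot":[0,0,0],"gripper":4.2},
  {"offset":[0.1,0.1,8],"rot":[0,0,0],"gripper":4.2},
  {"offset":[0.1,0.1,11],"rot":[0,0,0],"gripper":4.2},
  {"offset":[0.1,0.1,12],"rot":[0,0,0],"gripper":4.2},
  {"offset":[0.1,0.1,12],"rot":[0,0,0],"gripper":4.2},
  {"offset":[0.1,0.1,12],"rot":[0,0,0],"gripper":1.5},
  {"offset":[0.1,0.1,12],"rot":[0,0,0],"gripper":1.5},
  {"offset":[0.1,0.1,12],"rot":[0,0,0],"gripper":1.5},
  {"offset":[0.1,0.1,12],"rot":[0,0,0],"gripper":1.5},
  {"offset":[0.1,0.1,12],"rot":[0,0,0],"gripper":1.5},
  {"offset":[0.1,0.1,12],"rot":[0,0,0],"gripper":1.5},
])

```text
time_s: 21.75
eef_pos: [389.0, 327.3, 80.3]
ee_rot: [0.001, 0.584, 0.812, 0.001]
force: [0.3, -1.1, 7.3]
grip_width: 0.231
grip_force: 58.9
```

Run:
```python
from h import *
s=sense(); print(s['eef_pos'],s['grip_width'],s['grip_force'],s['force']); print(ringpose(3,46,-28,180)); rel(*ringpose(3,46,-28,180))
```

```text
[388.99590611 327.3115891   80.25364184] 0.2308253644677776 58.853949308395386 [ 0.25382365 -1.07624935  7.34338945]
(np.float64(631.9551997122219), np.float64(-160.1441191760357), 180, 2.481194490192345)
rel [-53.94   7.55  -9.97] [  0.2   0.  -33.6]
```

Call:
step_arm([
  {"offset":[0,0,-2],"rot":[0,0,0],"gripper":1.5},
  {"offset":[0,0,-6],"rot":[0,0,0],"gripper":1.5},
  {"offset":[0,0,-10],"rot":[0,0,0],"gripper":1.5},
  {"offset":[-4,0.6,-10],"rot":[0,0,-3],"gripper":1.5},
  {"offset":[-8,1.1,-10],"rot":[0,0,-6],"gripper":1.5},
  {"offset":[-12,1.7,-10],"rot":[0,0,-9],"gripper":1.5},
  {"offset":[-16,2.3,-10],"rot":[0,0,-12],"gripper":1.5},
  {"offset":[-20,2.9,-10],"rot":[0,0,-15],"gripper":1.5},
  {"offset":[-24,3.4,-10],"rot":[0,0,-18],"gripper":1.5},
  {"offset":[-28,4,-10],"rot":[0,0,-21],"gripper":1.5},
  {"offset":[-32,4.5,-10],"rot":[0,0,-24],"gripper":1.5},
  {"offset":[-36,5,-10],"rot":[0,0,-27],"gripper":1.5},
])

```text
time_s: 22.95
eef_pos: [550.6, -0.0, 179.1]
ee_rot: [0.0, 0.377, 0.926, 0.0]
force: [1.2, 0.8, -2.3]
grip_width: 0.225
grip_force: 59.2
```

Run:
```python
from h import *
where(3); rel(*ringpose(3,46,-28,180))
```

```text
t 22.95 bar in hook -116.5 48.6 z 179.1 da -0.113 F u,v,z -0.5 -1.3 -2.3 grip 0.225 59.2
rel [-17.01  -5.77  -0.08] [ 0.   0.  -6.5]
```

Call:
step_arm([
  {"offset":[-4,-1.4,0],"rot":[0,0,-2],"gripper":1.5},
  {"offset":[-8,-2.8,0],"rot":[0,0,-4],"gripper":1.5},
  {"offset":[-12,-4.2,0],"rot":[0,0,-6],"gripper":1.5},
  {"offset":[-16,-5.5,0],"rot":[0,0,-6.5],"gripper":1.5},
  {"offset":[-17,-5.8,0],"rot":[0,0,-6.5],"gripper":1.5},
  {"offset":[-17,-5.8,0],"rot":[0,0,-6.5],"gripper":1.5},
  {"offset":[-17,-5.8,0],"rot":[0,0,-6.5],"gripper":1.5},
  {"offset":[-17,-5.8,0],"rot":[0,0,-6.5],"gripper":1.5},
])

```text
time_s: 23.75
eef_pos: [630.7, -157.4, 178.9]
ee_rot: [-0.0, 0.324, 0.946, 0.0]
force: [-0.6, 0.2, -2.2]
grip_width: 0.228
grip_force: 59.3
```

Run:
```python
from h import *
where(3); rel(*ringpose(3,46,-28,115))
```

```text
t 23.75 bar in hook 43.3 -26.6 z 178.9 da -0.0 F u,v,z 0.6 0.2 -2.2 grip 0.228 59.3
rel [-0.27 -0.14  6.39] [ 0. -0. -0.]
```

Call:
step_arm([
  {"offset":[-0.2,-0.1,2],"rot":[0,0,0],"gripper":1.5},
  {"offset":[-0.2,-0.1,4],"rot":[0,0,0],"gripper":1.5},
  {"offset":[-0.2,-0.1,5.5],"rot":[0,0,0],"gripper":1.5},
  {"offset":[-0.2,-0.1,6.4],"rot":[0,0,0],"gripper":1.5},
  {"offset":[-0.2,-0.1,6.4],"rot":[0,0,0],"gripper":1.5},
  {"offset":[-0.2,-0.1,6.4],"rot":[0,0,0],"gripper":1.5},
])

```text
time_s: 24.35
eef_pos: [632.3, -160.8, 115.4]
ee_rot: [0.001, 0.325, 0.946, -0.0]
force: [1.6, 0.3, -1.6]
grip_width: 0.23
grip_force: 59.2
```

Run:
```python
from h import *
where(3); rel(*ringpose(3,46,3,115))
```

```text
t 24.35 bar in hook 46.6 -28.3 z 115.4 da -0.001 F u,v,z -1.1 -1.2 -1.6 grip 0.23 59.2
rel [0.07 3.13 0.04] [ 0.   0.1 -0.1]
```

Call:
step_arm([
  {"offset":[0,0.5,0],"rot":[0,0,0],"gripper":1.5},
  {"offset":[0,1.0,0],"rot":[0,0,0],"gripper":1.5},
  {"offset":[0,1.5,0],"rot":[0,0,0],"gripper":1.5},
  {"offset":[0,2.0,0],"rot":[0,0,0],"gripper":1.5},
  {"offset":[0,2.5,0],"rot":[0,0,0],"gripper":1.5},
  {"offset":[0,3.0,0],"rot":[0,0,0],"gripper":1.5},
  {"offset":[0,3.2,0],"rot":[0,0,0],"gripper":1.5},
  {"offset":[0,3.2,0],"rot":[0,0,0],"gripper":1.5},
])

```text
time_s: 25.15
eef_pos: [652.2, -135.5, 114.9]
ee_rot: [0.001, 0.325, 0.946, 0.0]
force: [1.9, -4.2, -2.7]
grip_width: 0.222
grip_force: 59.2
```

Run:
```python
from h import *
where(3); rel(*ringpose(3,66,0,115))
```

```text
t 25.15 bar in hook 46.9 3.9 z 114.9 da -0.002 F u,v,z -4.0 2.2 -2.7 grip 0.222 59.2
rel [-1.91 -0.38 -0.01] [ 0.   0.1 -0.1]
```

Call:
step_arm([
  {"offset":[-0.5,-0.1,0],"rot":[0,0,0],"gripper":1.5},
  {"offset":[-1.0,-0.2,0],"rot":[0,0,0],"gripper":1.5},
  {"offset":[-1.5,-0.3,0],"rot":[0,0,0],"gripper":1.5},
  {"offset":[-1.9,-0.4,0],"rot":[0,0,0],"gripper":1.5},
  {"offset":[-2.0,-0.4,0],"rot":[0,0,0],"gripper":1.5},
  {"offset":[-2.0,-0.4,0],"rot":[0,0,0],"gripper":1.5},
])

```text
time_s: 25.75
eef_pos: [665.0, -151.0, 114.5]
ee_rot: [-0.0, 0.325, 0.946, 0.0]
force: [-0.2, 0.2, -2.9]
grip_width: 0.227
grip_force: 59.3
```

Run:
```python
from h import *
where(3)
```

```text
t 25.75 bar in hook 66.5 -0.5 z 114.5 da -0.002 F u,v,z 0.2 -0.1 -2.9 grip 0.227 59.3
```

Call:
step_arm([
  {"offset":[0,0,0.2],"rot":[0,0,0],"gripper":1.5},
  {"offset":[0,0,0.4],"rot":[0,0,0],"gripper":1.5},
  {"offset":[0,0,0.4],"rot":[0,0,0],"gripper":1.5},
  {"offset":[0,0,0.3],"rot":[0,0,0],"gripper":4.2},
  {"offset":[0,0,0.3],"rot":[0,0,0],"gripper":4.2},
  {"offset":[0,0,0.3],"rot":[0,0,0],"gripper":4.2},
  {"offset":[0,0,-2],"rot":[0,0,0],"gripper":4.2},
  {"offset":[0,0,-6],"rot":[0,0,0],"gripper":4.2},
  {"offset":[0,0,-8.5],"rot":[0,0,0],"gripper":4.2},
  {"offset":[0,0,-8.5],"rot":[0,0,0],"gripper":4.2},
])

```text
time_s: 26.75
eef_pos: [666.1, -151.5, 204.3]
ee_rot: [0.004, 0.325, 0.946, -0.0]
force: [0.2, -0.0, 0.2]
grip_width: 0.49
grip_force: 0.0
```

Run:
```python
from h import *
look('A'); rel(500.3,332,200,1.222)
```

```text
A {'o': array([500.1, 329.1]), 'yaw': 1.232, 'size': (101.6, 40.6), 'tailoff': -0.4, 'gate': (47.1, -17.0)}
A {'o': array([501.1, 334.9]), 'yaw': 1.231, 'size': (104.6, 40.6), 'tailoff': 1.2, 'gate': (41.0, -17.9)}
rel [ 4.268e+01  2.798e+01 -4.000e-02] [ 0.  0. 72.]
```

Call:
step_arm([
  {"offset":[4,2.6,0],"rot":[0,0,7],"gripper":4.2},
  {"offset":[8,5.2,0],"rot":[0,0,14],"gripper":4.2},
  {"offset":[12,7.9,0],"rot":[0,0,21],"gripper":4.2},
  {"offset":[16,10.5,0],"rot":[0,0,28],"gripper":4.2},
  {"offset":[20,13.1,0],"rot":[0,0,35],"gripper":4.2},
  {"offset":[24,15.7,0],"rot":[0,0,42],"gripper":4.2},
  {"offset":[28,18.4,0],"rot":[0,0,49],"gripper":4.2},
  {"offset":[32,21,0],"rot":[0,0,56],"gripper":4.2},
  {"offset":[36,23.6,0],"rot":[0,0,63],"gripper":4.2},
  {"offset":[40,26.2,0],"rot":[0,0,70],"gripper":4.2},
  {"offset":[42.7,28,0],"rot":[0,0,72],"gripper":4.2},
  {"offset":[42.7,28,0],"rot":[0,0,72],"gripper":4.2},
])

```text
time_s: 28.05
eef_pos: [498.2, 335.4, 198.1]
ee_rot: [-0.001, 0.818, 0.576, -0.001]
force: [-0.2, -0.5, 0.4]
grip_width: 0.496
grip_force: 0.0
```

Call:
step_arm([
  {"offset":[0,0,0],"rot":[0,0,0],"gripper":4.2},
  {"offset":[0,0,0],"rot":[0,0,0],"gripper":4.2},
])

```text
time_s: 28.25
eef_pos: [500.6, 331.3, 198.9]
ee_rot: [-0.0, 0.819, 0.574, -0.001]
force: [-0.3, -0.3, 0.4]
grip_width: 0.491
grip_force: 0.0
```

Run:
```python
from h import *
rel(500.4,332,77.5,1.225)
c=cap('scene'); cv2.imwrite('pics/g8.png',cv2.resize(c['color'][160:400,200:520,::-1],(800,600),interpolation=cv2.INTER_CUBIC))
```

```text
rel [ 0.08 -0.03 12.14] [-0.   0.1 -0.2]
```

View pics/g8.png

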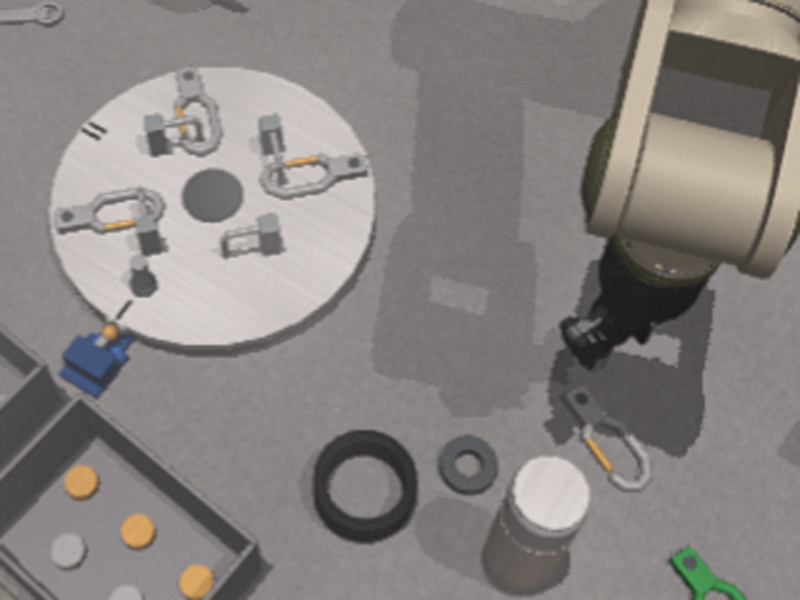

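Hooks on rings 1, 2 and 3 are all clipped with gates shut. The last hook, A, is under the gripper, and the spray can is clear. Picking it.

Call:
step_arm([
  {"offset":[0.1,0,4],"rot":[0,0,0],"gripper":4.2},
  {"offset":[0.1,0,8],"rot":[0,0,0],"gripper":4.2},
  {"offset":[0.1,0,11],"rot":[0,0,0],"gripper":4.2},
  {"offset":[0.1,0,12.1],"rot":[0,0,0],"gripper":4.2},
  {"offset":[0.1,0,12.1],"rot":[0,0,0],"gripper":4.2},
  {"offset":[0.1,0,12.1],"rot":[0,0,0],"gripper":1.5},
  {"offset":[0.1,0,12.1],"rot":[0,0,0],"gripper":1.5},
  {"offset":[0.1,0,12.1],"rot":[0,0,0],"gripper":1.5},
  {"offset":[0.1,0,12.1],"rot":[0,0,0],"gripper":1.5},
  {"offset":[0.1,0,12.1],"rot":[0,0,0],"gripper":1.5},
  {"offset":[0.1,0,12.1],"rot":[0,0,0],"gripper":1.5},
])

```text
time_s: 29.4
eef_pos: [501.7, 333.3, 80.6]
ee_rot: [0.001, 0.819, 0.574, 0.002]
force: [0.3, -2.5, 7.8]
grip_width: 0.227
grip_force: 58.8
```

Run:
```python
from h import *
s=sense(); print(s['eef_pos'],s['grip_width'],s['grip_force'],s['joints']); print(ringpose(0,46,-28,180)); rel(*ringpose(0,46,-28,180))
```

```text
[501.65565186 333.28800135  80.60733018] 0.22655189944476722 58.83379876613617 [ 3.92266725e-01  7.28054487e-01  1.47247869e+00 -6.91353031e-04
  9.37630097e-01  7.40577599e-01]
(np.float64(651.1441191760357), np.float64(4.755199712221895), 180, 4.051990816987241)
rel [-25.77  25.28  -9.91] [   0.2    0.2 -162.1]
```

Call:
step_arm([
  {"offset":[0,0,-2],"rot":[0,0,0],"gripper":1.5},
  {"offset":[0,0,-6],"rot":[0,0,0],"gripper":1.5},
  {"offset":[-1,0.4,-10],"rot":[0,0,-8],"gripper":1.5},
  {"offset":[-4,1.5,-10],"rot":[0,0,-16],"gripper":1.5},
  {"offset":[-7,2.6,-10],"rot":[0,0,-24],"gripper":1.5},
  {"offset":[-10,3.7,-10],"rot":[0,0,-32],"gripper":1.5},
  {"offset":[-13,4.8,-10],"rot":[0,0,-40],"gripper":1.5},
  {"offset":[-16,6,-10],"rot":[0,0,-48],"gripper":1.5},
  {"offset":[-18,9,-10],"rot":[0,0,-56],"gripper":1.5},
  {"offset":[-20,13,-10],"rot":[0,0,-64],"gripper":1.5},
  {"offset":[-22,17,-10],"rot":[0,0,-72],"gripper":1.5},
  {"offset":[-24,21,-10],"rot":[0,0,-80],"gripper":1.5},
])

```text
time_s: 30.6
eef_pos: [617.2, 34.6, 179.2]
ee_rot: [0.0, 0.255, 0.967, 0.0]
force: [-0.0, -0.3, -1.9]
grip_width: 0.226
grip_force: 59.2
```

Run:
```python
from h import *
where(0); rel(*ringpose(0,46,-28,180))
```

```text
t 30.6 bar in hook 48.7 17.2 z 179.2 da -1.427 F u,v,z 0.2 0.1 -1.9 grip 0.226 59.2
rel [-4.43 -0.92 -0.07] [ -0.    0.  -81.8]
```

Call:
step_arm([
  {"offset":[-2,-0.5,0],"rot":[0,0,-8],"gripper":1.5},
  {"offset":[-4.4,-0.9,0],"rot":[0,0,-16],"gripper":1.5},
  {"offset":[-4.4,-0.9,0],"rot":[0,0,-24],"gripper":1.5},
  {"offset":[-4.4,-0.9,0],"rot":[0,0,-32],"gripper":1.5},
  {"offset":[-4.4,-0.9,0],"rot":[0,0,-40],"gripper":1.5},
  {"offset":[-4.4,-0.9,0],"rot":[0,0,-48],"gripper":1.5},
  {"offset":[-4.4,-0.9,0],"rot":[0,0,-56],"gripper":1.5},
  {"offset":[-4.4,-0.9,0],"rot":[0,0,-64],"gripper":1.5},
  {"offset":[-4.4,-0.9,0],"rot":[0,0,-72],"gripper":1.5},
  {"offset":[-4.4,-0.9,0],"rot":[0,0,-80],"gripper":1.5},
  {"offset":[-4.4,-0.9,0],"rot":[0,0,-81.8],"gripper":1.5},
  {"offset":[-4.4,-0.9,0],"rot":[0,0,-81.8],"gripper":1.5},
])

```text
time_s: 31.8
eef_pos: [649.8, 6.4, 179.0]
ee_rot: [0.0, -0.437, 0.899, 0.0]
force: [0.2, -0.2, -2.0]
grip_width: 0.229
grip_force: 59.2
```

Run:
```python
from h import *
where(0); rel(*ringpose(0,46,-28,115)); print(sense()['joints'])
```

```text
t 31.8 bar in hook 46.5 -25.9 z 179.0 da -0.005 F u,v,z 0.0 0.3 -2.0 grip 0.229 59.2
rel [ 0.05 -0.21  6.4 ] [-0.   0.  -0.3]
[-1.70178511e-01  6.95084314e-01  1.23622229e+00  2.77003981e-04
  1.21014417e+00 -2.64638836e+00]
```

Call:
step_arm([
  {"offset":[0,-0.2,2],"rot":[0,0,-0.3],"gripper":1.5},
  {"offset":[0,-0.2,4],"rot":[0,0,-0.3],"gripper":1.5},
  {"offset":[0,-0.2,5.5],"rot":[0,0,-0.3],"gripper":1.5},
  {"offset":[0,-0.2,6.4],"rot":[0,0,-0.3],"gripper":1.5},
  {"offset":[0,-0.2,6.4],"rot":[0,0,-0.3],"gripper":1.5},
  {"offset":[0,-0.2,6.4],"rot":[0,0,-0.3],"gripper":1.5},
])

```text
time_s: 32.4
eef_pos: [651.8, 5.0, 115.4]
ee_rot: [0.0, -0.44, 0.898, -0.0]
force: [-0.1, -0.0, -2.9]
grip_width: 0.227
grip_force: 59.1
```

Run:
```python
from h import *
where(0); rel(*ringpose(0,46,3,115))
```

```text
t 32.4 bar in hook 46.6 -28.4 z 115.4 da -0.0 F u,v,z 0.1 -0.1 -2.9 grip 0.227 59.1
rel [0.06 3.14 0.04] [-0.1  0.  -0. ]
```

Call:
step_arm([
  {"offset":[0,0.5,0],"rot":[0,0,0],"gripper":1.5},
  {"offset":[0,1.0,0],"rot":[0,0,0],"gripper":1.5},
  {"offset":[0,1.5,0],"rot":[0,0,0],"gripper":1.5},
  {"offset":[0,2.0,0],"rot":[0,0,0],"gripper":1.5},
  {"offset":[0,2.5,0],"rot":[0,0,0],"gripper":1.5},
  {"offset":[0,3.0,0],"rot":[0,0,0],"gripper":1.5},
  {"offset":[0,3.2,0],"rot":[0,0,0],"gripper":1.5},
  {"offset":[0,3.2,0],"rot":[0,0,0],"gripper":1.5},
])

```text
time_s: 33.2
eef_pos: [626.0, 25.3, 114.8]
ee_rot: [0.0, -0.44, 0.898, 0.0]
force: [3.7, 2.4, -1.2]
grip_width: 0.224
grip_force: 59.2
```

Run:
```python
from h import *
where(0); rel(*ringpose(0,66,0,115))
```

```text
t 33.2 bar in hook 46.8 4.4 z 114.8 da 0.0 F u,v,z -4.1 1.4 -1.2 grip 0.224 59.2
rel [-1.92 -0.44 -0.02] [0. 0. 0.]
```

Call:
step_arm([
  {"offset":[-0.5,-0.1,0],"rot":[0,0,0],"gripper":1.5},
  {"offset":[-1.0,-0.2,0],"rot":[0,0,0],"gripper":1.5},
  {"offset":[-1.5,-0.3,0],"rot":[0,0,0],"gripper":1.5},
  {"offset":[-1.9,-0.4,0],"rot":[0,0,0],"gripper":1.5},
  {"offset":[-2.0,-0.4,0],"rot":[0,0,0],"gripper":1.5},
  {"offset":[-2.0,-0.4,0],"rot":[0,0,0],"gripper":1.5},
])

```text
time_s: 33.8
eef_pos: [641.5, 38.1, 114.4]
ee_rot: [-0.0, -0.44, 0.898, 0.0]
force: [-0.2, 0.4, -1.9]
grip_width: 0.226
grip_force: 59.2
```

Run:
```python
from h import *
where(0)
```

```text
t 33.8 bar in hook 66.4 0.1 z 114.4 da 0.0 F u,v,z -0.2 -0.4 -1.9 grip 0.226 59.2
```

Call:
step_arm([
  {"offset":[0,0,0.2],"rot":[0,0,0],"gripper":1.5},
  {"offset":[0,0,0.4],"rot":[0,0,0],"gripper":1.5},
  {"offset":[0,0,0.4],"rot":[0,0,0],"gripper":1.5},
  {"offset":[0,0,0.3],"rot":[0,0,0],"gripper":4.2},
  {"offset":[0,0,0.3],"rot":[0,0,0],"gripper":4.2},
  {"offset":[0,0,0.3],"rot":[0,0,0],"gripper":4.2},
  {"offset":[0,0,-2],"rot":[0,0,0],"gripper":4.2},
  {"offset":[0,0,-6],"rot":[0,0,0],"gripper":4.2},
  {"offset":[0,0,-8.5],"rot":[0,0,0],"gripper":4.2},
  {"offset":[0,0,-10],"rot":[0,0,0],"gripper":4.2},
  {"offset":[0,0,-10],"rot":[0,0,8],"gripper":4.2},
  {"offset":[0,0,-10],"rot":[0,0,16],"gripper":4.2},
])

```text
time_s: 35.0
eef_pos: [641.7, 38.0, 215.4]
ee_rot: [0.001, -0.308, 0.951, -0.0]
force: [-0.6, -0.9, -0.4]
grip_width: 0.493
grip_force: 0.0
```

Call:
step_arm([
  {"offset":[0,0,0],"rot":[0,0,8],"gripper":4.2},
  {"offset":[0,0,0],"rot":[0,0,16],"gripper":4.2},
  {"offset":[0,0,0],"rot":[0,0,24],"gripper":4.2},
  {"offset":[0,0,0],"rot":[0,0,32],"gripper":4.2},
  {"offset":[0,0,0],"rot":[0,0,40],"gripper":4.2},
  {"offset":[0,0,0],"rot":[0,0,48],"gripper":4.2},
  {"offset":[0,0,0],"rot":[0,0,56],"gripper":4.2},
  {"offset":[0,0,0],"rot":[0,0,64],"gripper":4.2},
  {"offset":[0,0,0],"rot":[0,0,72],"gripper":4.2},
  {"offset":[0,0,0],"rot":[0,0,80],"gripper":4.2},
  {"offset":[0,0,0],"rot":[0,0,88],"gripper":4.2},
  {"offset":[0,0,0],"rot":[0,0,96],"gripper":4.2},
])

```text
time_s: 36.2
eef_pos: [641.6, 38.0, 214.7]
ee_rot: [0.0, 0.501, 0.865, 0.0]
force: [-0.4, 0.6, -0.8]
grip_width: 0.489
grip_force: 0.0
```

Run:
```python
from h import *
print(sense()['joints'][5]); rel(673.5,-53.8,204,B)
```

```text
-0.6434831291380243
rel [-9.55 -1.8   1.07] [  0.   -0.  112.7]
```

Call:
step_arm([
  {"offset":[0,0,0],"rot":[0,0,8],"gripper":4.2},
  {"offset":[0,0,0],"rot":[0,0,16],"gripper":4.2},
  {"offset":[0,0,0],"rot":[0,0,24],"gripper":4.2},
  {"offset":[0,0,0],"rot":[0,0,32],"gripper":4.2},
  {"offset":[0,0,0],"rot":[0,0,40],"gripper":4.2},
  {"offset":[0,0,0],"rot":[0,0,48],"gripper":4.2},
  {"offset":[0,0,0],"rot":[0,0,56],"gripper":4.2},
  {"offset":[0,0,0],"rot":[0,0,64],"gripper":4.2},
  {"offset":[0,0,0],"rot":[0,0,72],"gripper":4.2},
  {"offset":[0,0,0],"rot":[0,0,80],"gripper":4.2},
  {"offset":[0,0,0],"rot":[0,0,88],"gripper":4.2},
  {"offset":[0,0,0],"rot":[0,0,96],"gripper":4.2},
])

```text
time_s: 37.4
eef_pos: [641.6, 38.0, 214.7]
ee_rot: [0.0, 0.978, 0.206, 0.0]
force: [-0.5, -0.3, -0.0]
grip_width: 0.493
grip_force: 0.0
```

Run:
```python
from h import *
rel(673.5,-53.8,204,B)
c=cap('scene'); cv2.imwrite('pics/g9.png',cv2.resize(c['color'][150:310,200:370,::-1],(638,600),interpolation=cv2.INTER_CUBIC))
```

```text
rel [-0.79  9.68  1.07] [ 0.  -0.  16.7]
```

View pics/g9.png

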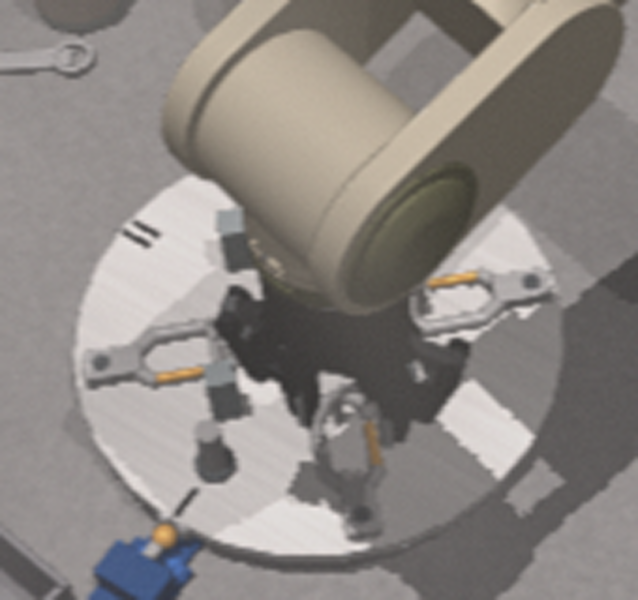

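The fourth hook is on ring 0 with its gate shut at (372,440), and the deck line is still at the plunger. On to the handle.

Call:
step_arm([
  {"offset":[-0.3,4,0.5],"rot":[0,0,8],"gripper":4.2},
  {"offset":[-0.8,8,1],"rot":[0,0,16],"gripper":4.2},
  {"offset":[-0.8,9.7,1],"rot":[0,0,16.7],"gripper":4.2},
  {"offset":[-0.8,9.7,1],"rot":[0,0,16.7],"gripper":4.2},
  {"offset":[-0.8,9.7,1],"rot":[0,0,16.7],"gripper":4.2},
  {"offset":[-0.8,9.7,1],"rot":[0,0,16.7],"gripper":4.2},
])

```text
time_s: 38.05
eef_pos: [673.8, -52.6, 204.9]
ee_rot: [-0.0, 0.998, 0.066, 0.0]
force: [0.0, 0.1, -0.1]
grip_width: 0.498
grip_force: 0.0
```

Run:
```python
from h import *
rel(673.6,-53.8,116,B)
```

```text
rel [-0.04  0.11  8.89] [-0.  -0.   0.4]
```

Call:
step_arm([
  {"offset":[0,0.1,3],"rot":[0,0,0.4],"gripper":4.2},
  {"offset":[0,0.1,6],"rot":[0,0,0.4],"gripper":4.2},
  {"offset":[0,0.1,8.9],"rot":[0,0,0.4],"gripper":4.2},
  {"offset":[0,0.1,8.9],"rot":[0,0,0.4],"gripper":4.2},
  {"offset":[0,0.1,8.9],"rot":[0,0,0.4],"gripper":4.2},
  {"offset":[0,0.1,8.9],"rot":[0,0,0.4],"gripper":0.5},
  {"offset":[0,0.1,8.9],"rot":[0,0,0.4],"gripper":0.5},
  {"offset":[0,0.1,8.9],"rot":[0,0,0.4],"gripper":0.5},
  {"offset":[0,0.1,8.9],"rot":[0,0,0.4],"gripper":0.5},
  {"offset":[0,0.1,8.9],"rot":[0,0,0.4],"gripper":0.5},
  {"offset":[0,0.1,8.9],"rot":[0,0,0.4],"gripper":0.5},
], squeeze=40)

```text
time_s: 39.15
eef_pos: [674.8, -54.2, 117.8]
ee_rot: [-0.0, 0.998, 0.062, 0.001]
force: [-1.8, 3.1, 7.0]
grip_width: 0.173
grip_force: 39.0
```

Run:
```python
from h import *
s=sense();print(s['eef_pos'],s['force'],s['grip_width'],s['grip_force'],s['time_s'])
z=s['eef_pos'][2]
for d in range(6,97,6):
    d=min(d,90)
    a=B+np.radians(d); print(d,end=' '); rel(C[0]+115*np.cos(a),C[1]+115*np.sin(a),z,a)
```

```text
[674.7566006  -54.24310754 117.84016695] [-1.76914592  3.06686043  7.03142627] 0.17284438467362073 39.00547921657562 39.15
6 rel [-0.21 -1.27 -0.  ] [ 0.  -0.2 -6.1]
12 rel [-0.4  -2.46 -0.  ] [  0.   -0.2 -12.1]
18 rel [-0.72 -3.62 -0.  ] [  0.   -0.2 -18.1]
24 rel [-1.15 -4.74 -0.  ] [  0.   -0.2 -24.1]
30 rel [-1.7  -5.81 -0.01] [  0.   -0.2 -30.1]
36 rel [-2.35 -6.82 -0.01] [  0.1  -0.2 -36.1]
42 rel [-3.11 -7.76 -0.01] [  0.1  -0.2 -42.1]
48 rel [-3.97 -8.61 -0.01] [  0.1  -0.2 -48.1]
54 rel [-4.9  -9.36 -0.02] [  0.1  -0.2 -54.1]
60 rel [ -5.91 -10.02  -0.02] [  0.1  -0.1 -60.1]
66 rel [ -6.99 -10.56  -0.02] [  0.1  -0.1 -66.1]
72 rel [ -8.11 -10.99  -0.02] [  0.1  -0.1 -72.1]
78 rel [ -9.27 -11.3   -0.03] [  0.1  -0.1 -78.1]
84 rel [-10.46 -11.49  -0.03] [  0.1  -0.1 -84.1]
90 rel [-11.66 -11.55  -0.03] [  0.1  -0.1 -90.1]
90 rel [-11.66 -11.55  -0.03] [  0.1  -0.1 -90.1]
```

Call:
step_arm([
  {"offset":[-0.1,-0.65,0],"rot":[0,0,-3],"gripper":0.5},
  {"offset":[-0.2,-1.27,0],"rot":[0,0,-6],"gripper":0.5},
  {"offset":[-0.3,-1.87,0],"rot":[0,0,-9],"gripper":0.5},
  {"offset":[-0.4,-2.46,0],"rot":[0,0,-12],"gripper":0.5},
  {"offset":[-0.56,-3.04,0],"rot":[0,0,-15],"gripper":0.5},
  {"offset":[-0.72,-3.62,0],"rot":[0,0,-18],"gripper":0.5},
  {"offset":[-0.93,-4.18,0],"rot":[0,0,-21],"gripper":0.5},
  {"offset":[-1.15,-4.74,0],"rot":[0,0,-24],"gripper":0.5},
  {"offset":[-1.42,-5.28,0],"rot":[0,0,-27],"gripper":0.5},
  {"offset":[-1.7,-5.81,0],"rot":[0,0,-30],"gripper":0.5},
  {"offset":[-2.02,-6.32,0],"rot":[0,0,-33],"gripper":0.5},
  {"offset":[-2.35,-6.82,0],"rot":[0,0,-36],"gripper":0.5},
])

```text
time_s: 40.35
eef_pos: [643.9, 10.6, 117.9]
ee_rot: [0.001, 0.93, 0.368, 0.003]
force: [5.0, 3.7, 3.1]
grip_width: 0.179
grip_force: 39.6
```

Run:
```python
from h import *
s=sense();p=s['eef_pos'];print(p,s['force'],s['grip_width'],s['grip_force'])
d=p[:2]-C; th=np.arctan2(d[1],d[0]); print('deg',np.degrees(th-B),np.hypot(*d))
for g in np.linspace(36,90,13)[1:]:
    a=B+np.radians(g); print(g,end=' '); rel(C[0]+115*np.cos(a),C[1]+115*np.sin(a),p[2],a)
```

```text
[643.89681315  10.64119343 117.85606908] [4.99896685 3.73530822 3.08233021] 0.17945376085712172 39.570515155792236
deg 35.71740121297948 115.71808442532844
40.5 rel [-0.11 -0.96 -0.  ] [ 0.3 -0.3 -4.5]
45.0 rel [-0.21 -1.86 -0.01] [ 0.3 -0.3 -9. ]
49.5 rel [-0.39 -2.74 -0.01] [  0.3  -0.3 -13.5]
54.0 rel [-0.63 -3.61 -0.02] [  0.3  -0.2 -18. ]
58.5 rel [-0.94 -4.46 -0.02] [  0.3  -0.2 -22.5]
63.0 rel [-1.32 -5.28 -0.03] [  0.3  -0.2 -27. ]
67.5 rel [-1.76 -6.07 -0.03] [  0.3  -0.2 -31.5]
72.0 rel [-2.26 -6.82 -0.04] [  0.3  -0.2 -36. ]
76.5 rel [-2.82 -7.53 -0.05] [  0.3  -0.2 -40.5]
81.0 rel [-3.44 -8.19 -0.05] [  0.3  -0.2 -45. ]
85.5 rel [-4.1  -8.8  -0.06] [  0.3  -0.2 -49.5]
90.0 rel [-4.81 -9.36 -0.06] [  0.4  -0.1 -54. ]
```

Call:
step_arm([
  {"offset":[-0.1,-0.9,0],"rot":[0,0,-4.5],"gripper":0.5},
  {"offset":[-0.21,-1.86,0],"rot":[0,0,-9],"gripper":0.5},
  {"offset":[-0.39,-2.74,0],"rot":[0,0,-13.5],"gripper":0.5},
  {"offset":[-0.63,-3.61,0],"rot":[0,0,-18],"gripper":0.5},
  {"offset":[-0.94,-4.46,0],"rot":[0,0,-22.5],"gripper":0.5},
  {"offset":[-1.32,-5.28,0],"rot":[0,0,-27],"gripper":0.5},
  {"offset":[-1.76,-6.07,0],"rot":[0,0,-31.5],"gripper":0.5},
  {"offset":[-2.26,-6.82,0],"rot":[0,0,-36],"gripper":0.5},
  {"offset":[-2.82,-7.53,0],"rot":[0,0,-40.5],"gripper":0.5},
  {"offset":[-3.44,-8.19,0],"rot":[0,0,-45],"gripper":0.5},
  {"offset":[-4.1,-8.8,0],"rot":[0,0,-49.5],"gripper":0.5},
  {"offset":[-4.81,-9.36,0],"rot":[0,0,-54],"gripper":0.5},
])

```text
time_s: 41.55
eef_pos: [544.7, 46.0, 117.8]
ee_rot: [0.002, 0.661, 0.75, 0.002]
force: [3.4, 0.8, 9.5]
grip_width: 0.172
grip_force: 40.9
```

Call:
step_arm([
  {"offset":[0,0,0],"rot":[0,0,0],"gripper":0.5},
  {"offset":[0,0,0],"rot":[0,0,0],"gripper":0.5},
  {"offset":[0,0,0],"rot":[0,0,0],"gripper":0.5},
])

```text
time_s: 41.85
eef_pos: [544.9, 46.0, 117.8]
ee_rot: [0.002, 0.662, 0.749, 0.002]
force: [2.5, 3.2, 6.9]
grip_width: 0.172
grip_force: 40.4
```

Run:
```python
from h import *
s=sense();p=s['eef_pos'];print(p,s['force'],s['grip_width'],s['grip_force'])
d=p[:2]-C; th=np.arctan2(d[1],d[0]); print('deg',np.degrees(th-B),np.hypot(*d))
```

```text
[544.8589586   45.96673714 117.80219485] [2.5169771  3.16761837 6.88687938] 0.1724299025667444 40.388174057006836
deg 89.95448727481134 114.95228480107944
```

Now at 90°. I'll release, rise and back off towards the robot so the view is clear.

Call:
step_arm([
  {"offset":[0,0,0],"rot":[0,0,0],"gripper":3.5},
  {"offset":[0,0,0],"rot":[0,0,0],"gripper":3.5},
  {"offset":[0,0,0],"rot":[0,0,0],"gripper":3.5},
  {"offset":[0,0,-3],"rot":[0,0,0],"gripper":3.5},
  {"offset":[0,0,-7],"rot":[0,0,0],"gripper":3.5},
  {"offset":[0,0,-11],"rot":[0,0,0],"gripper":3.5},
  {"offset":[4,-4,-13],"rot":[0,0,0],"gripper":3.5},
  {"offset":[8,-8,-13],"rot":[0,0,0],"gripper":3.5},
  {"offset":[12,-8,-13],"rot":[0,0,0],"gripper":3.5},
  {"offset":[16,-8,-13],"rot":[0,0,0],"gripper":3.5},
  {"offset":[19,-8,-13],"rot":[0,0,0],"gripper":3.5},
  {"offset":[19,-8,-13],"rot":[0,0,0],"gripper":3.5},
])

```text
time_s: 43.05
eef_pos: [439.7, 226.9, 245.7]
ee_rot: [-0.0, 0.661, 0.751, 0.0]
force: [0.0, 0.3, 0.2]
grip_width: 0.41
grip_force: 0.0
```

Run:
```python
from h import *
s=sense(); print(s['eef_pos'])
c=cap('scene'); cv2.imwrite('pics/g10.png',cv2.resize(c['color'][160:310,200:370,::-1],(680,600),interpolation=cv2.INTER_CUBIC))
a=B+np.pi/2; pin=[C[0]+115*np.cos(a),C[1]+115*np.sin(a),75]; print((project(c,[pin])-[200,160])*4)
```

```text
[439.6950244  226.87551775 245.68910778]
[[497.61260915 362.22186623]]
```

View pics/g10.png

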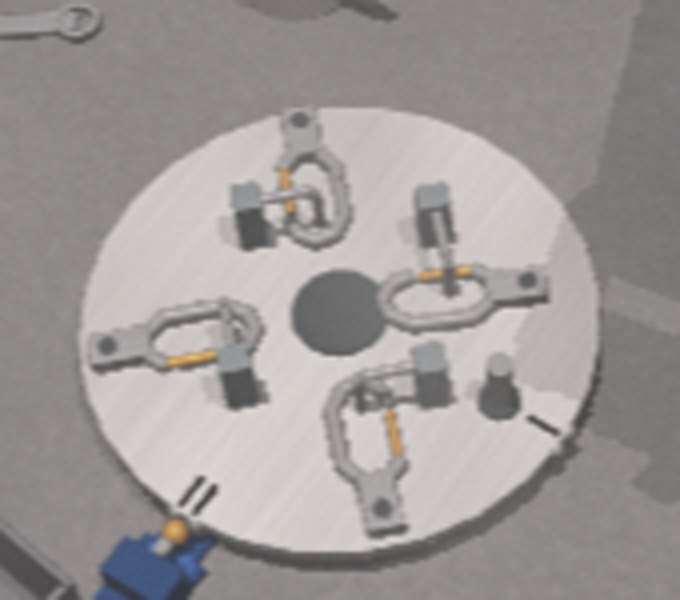

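All four hooks are still clipped, and the double line at (200,495) sits at the plunger ball (175,530). The hook at right, with its bar foot at (450,290), has slid inward, so I'll check its numbers.

Run:
```python
from h import *
c=cap('scene'); g=lambda p,z: onplane(c,[[200+p[0]/4-.4,160+p[1]/4-.4]],z)[0,:2]
tail,nose=g((548,282),38),g((382,302),36); u=nose-tail; L=np.hypot(*u); u/=L; v=np.array([-u[1],u[0]]); o=tail+19*u
bar=g((451,291),30); th=B+np.pi*.75; pr=C+68*np.array([np.cos(th),np.sin(th)])
for n,q in(('seen',bar),('pred',pr),('gateA',g((472,270),36)),('gateB',g((418,277),36))): print(n,((q-o)@u).round(1),((q-o)@v).round(1))
print('len',L)
# deck angle from double line
l=g((192,493),30)/2+g((207,497),30)/2-C; print(np.arctan2(l[1],l[0])-B)
pin=g((499,362),75)-C; print('table',np.arctan2(pin[1],pin[0])-B)
```

```text
seen 40.5 -6.2
pred 42.0 -5.0
gateA 26.1 -16.0
gateB 59.8 -15.2
len 102.68781683925317
0.006897582152878945
table 1.5792271718422903
```

The bar sits at about x=41, y=-6 mm of that hook, which is within limits. Its gate is parallel to the hook at y≈-16, so it is shut. The table is at about 1.58 rad.

```bash
python3 -c "
from rig import *
print(finish_job())"
```

```text
the job is handed in; nothing more can be done
None
```

I handed the job in with all four hooks clipped, one to a ring with gates shut, and the table in the inspection notch at about 1.58 rad; no verdict came back. One hook (ring 0) had slid inward, but its bar was still within limits at about x = 41, y = -6 mm.

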